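# Pack the price boards into the stall chest and lock it

### The job

Pack up the soap stall's price boards: open the chest's drawer (its catch is unmarked, so try the drawer without forcing it, and slide the catch across if it is locked), slide every board up out of the slotted rack and put it in the drawer. Then shut the drawer fully, lock it with the catch, and give the handle a light tug to be sure the lock holds, leaving it shut and locked. Leave the soap box, the jar and the soap cake where they are.

Things in the scene. Friction and masses are not known exactly. Their poses are not given: they have to be found in the camera images.
- drawer (a joint): How far the drawer is pulled out of the fixed dark wood chest (300 mm wide, 200 deep with the drawer front, top 112 mm above the table, turned up to 8 degrees), in m: 0 shut, 0.16 fully open. About 3 N of friction; stays where left. Held by the catch it gives about 4 mm, then stops dead.
- catch (a joint): Sliding catch on the drawer front's top edge, m: 0 right-hand end (-y), 0.06 left-hand end; 2 N friction, stays where left, starts anywhere. At one end it locks the drawer to the chest, at the other frees it: unmarked, differs between starts, constant in a run. Locks within 28 mm of its locking end. Slides past the lock only while shut; set to lock while open, it stops the drawer 14 mm short.
- catch_grip (a point): Point on the middle of the catch's steel thumb block, 8 mm below its top; the block is 20 mm (x) by 24 mm (y) and stands 36 mm above the drawer front's top edge, 32 mm above the chest's top behind it. Rides on the drawer and moves along y of this frame as the catch slides; x points away from the robot, into the chest.
- drawer_handle (a point): Middle of the drawer's steel bar handle: 12 mm thick, 100 mm long along y, 130 mm above the table, its axis 50 mm in front of the drawer front, carried by a slanting post at each end. Moves with the drawer. The x axis of this frame points into the chest; the drawer opens along -x.
- drawer_floor (a point): Middle of the drawer's inside floor, 14 mm above the table, moves with it; axes as the handle's. Inside 126 mm (x) by 266 mm (y); above this floor the front rises 66 mm, sides and back 56; the chest leaves 73 mm. An insert 30 mm high leaves five grooves along x, 18 mm wide, down to the floor, at y = -100, -50, 0, 50, 100 mm. All in the open when the drawer is fully open.
- rack_top (a point): Centre of the upper surface of the fixed light-wood slotted rack, 32 mm above the table; the rack is 120 mm (x) by 275 mm (y). Five straight slots along its x axis, 9 mm wide and 26 mm deep, open at both ends, at y = -100, -50, 0, 50 and 100 mm of this frame; each may hold a price board standing on its long edge.
- board0_mid (a point): Centre of a blank black price board, a stiff rectangular plate 110 mm long (x) by 6 mm thick (y) by 64 mm high (z), about 0.08 kg; at the start it stands on its long edge in a slot of the rack with its upper 38 mm clear. None if this board is absent.
- board1_mid (a point): Centre of a blank black price board, a stiff rectangular plate 110 mm long (x) by 6 mm thick (y) by 64 mm high (z), about 0.08 kg; at the start it stands on its long edge in a slot of the rack with its upper 38 mm clear. None if this board is absent.
- board2_mid (a point): Centre of a blank black price board, a stiff rectangular plate 110 mm long (x) by 6 mm thick (y) by 64 mm high (z), about 0.08 kg; at the start it stands on its long edge in a slot of the rack with its upper 38 mm clear. None if this board is absent.
- board3_mid (a point): Centre of a blank black price board, a stiff rectangular plate 110 mm long (x) by 6 mm thick (y) by 64 mm high (z), about 0.08 kg; at the start it stands on its long edge in a slot of the rack with its upper 38 mm clear. None if this board is absent.
- board4_mid (a point): Centre of a blank black price board, a stiff rectangular plate 110 mm long (x) by 6 mm thick (y) by 64 mm high (z), about 0.08 kg; at the start it stands on its long edge in a slot of the rack with its upper 38 mm clear. None if this board is absent.
- soap_box: closed kraft cardboard soap box 150 x 110 x 50 mm; origin at the centre of its underside. Bystander, leave alone.
- lotion_jar: small lidded jar 68 mm in diameter, 70 mm high; origin at the centre of its underside. Bystander, leave alone.
- soap_cake: round orange soap cake 80 mm in diameter, 30 mm high; origin at the centre of its underside. Bystander, leave alone.

How it is judged:
On the way, in this order (a step that is already met when the one before it is completed fails the run):
1. the drawer has been opened by more than 100 mm (value of joint drawer above 0.1 m), for 0.1 s.
2. every board is inside the open drawer (value of joint drawer above 0.05 m and x of board0_mid in the frame of drawer_floor between -0.075 and 0.075 m and y of board0_mid in the frame of drawer_floor between -0.14 and 0.14 m and z of board0_mid in the frame of drawer_floor between -0.005 and 0.07 m and x of board1_mid in the frame of drawer_floor between -0.075 and 0.075 m and y of board1_mid in the frame of drawer_floor between -0.14 and 0.14 m and z of board1_mid in the frame of drawer_floor between -0.005 and 0.07 m and x of board2_mid in the frame of drawer_floor between -0.075 and 0.075 m and y of board2_mid in the frame of drawer_floor between -0.14 and 0.14 m and z of board2_mid in the frame of drawer_floor between -0.005 and 0.07 m and x of board3_mid in the frame of drawer_floor between -0.075 and 0.075 m and y of board3_mid in the frame of drawer_floor between -0.14 and 0.14 m and z of board3_mid in the frame of drawer_floor between -0.005 and 0.07 m and x of board4_mid in the frame of drawer_floor between -0.075 and 0.075 m and y of board4_mid in the frame of drawer_floor between -0.14 and 0.14 m and z of board4_mid in the frame of drawer_floor between -0.005 and 0.07 m), for 0.2 s.
3. the drawer has been shut, to within 4 mm, with the boards inside (value of joint drawer below 0.004 m and x of board0_mid in the frame of drawer_floor between -0.075 and 0.075 m and y of board0_mid in the frame of drawer_floor between -0.14 and 0.14 m and z of board0_mid in the frame of drawer_floor between -0.005 and 0.07 m and x of board1_mid in the frame of drawer_floor between -0.075 and 0.075 m and y of board1_mid in the frame of drawer_floor between -0.14 and 0.14 m and z of board1_mid in the frame of drawer_floor between -0.005 and 0.07 m and x of board2_mid in the frame of drawer_floor between -0.075 and 0.075 m and y of board2_mid in the frame of drawer_floor between -0.14 and 0.14 m and z of board2_mid in the frame of drawer_floor between -0.005 and 0.07 m and x of board3_mid in the frame of drawer_floor between -0.075 and 0.075 m and y of board3_mid in the frame of drawer_floor between -0.14 and 0.14 m and z of board3_mid in the frame of drawer_floor between -0.005 and 0.07 m and x of board4_mid in the frame of drawer_floor between -0.075 and 0.075 m and y of board4_mid in the frame of drawer_floor between -0.14 and 0.14 m and z of board4_mid in the frame of drawer_floor between -0.005 and 0.07 m), for 0.2 s.
4. the shut drawer has been tugged with at least 3 N while the catch, not being touched, held it (less than 7 mm open) (value of joint drawer below 0.007 m and contact force between catch and anything else above 3 N and contact force between each of the fingers, the arm and catch below 0.5 N), for 0.04 s.
At the end, for the whole second after the job is handed in: Every board present lies or stands inside the drawer (its centre within the drawer's walls and below the chest's top); the drawer is less than 7 mm open, its catch in its locking position (within 24 mm of that end), shown by the tug (value of joint drawer below 0.007 m and (value of joint catch below 0.024 m or value of joint catch above 0.036 m) and x of board0_mid in the frame of drawer_floor between -0.075 and 0.075 m and y of board0_mid in the frame of drawer_floor between -0.14 and 0.14 m and z of board0_mid in the frame of drawer_floor between -0.005 and 0.07 m and x of board1_mid in the frame of drawer_floor between -0.075 and 0.075 m and y of board1_mid in the frame of drawer_floor between -0.14 and 0.14 m and z of board1_mid in the frame of drawer_floor between -0.005 and 0.07 m and x of board2_mid in the frame of drawer_floor between -0.075 and 0.075 m and y of board2_mid in the frame of drawer_floor between -0.14 and 0.14 m and z of board2_mid in the frame of drawer_floor between -0.005 and 0.07 m and x of board3_mid in the frame of drawer_floor between -0.075 and 0.075 m and y of board3_mid in the frame of drawer_floor between -0.14 and 0.14 m and z of board3_mid in the frame of drawer_floor between -0.005 and 0.07 m and x of board4_mid in the frame of drawer_floor between -0.075 and 0.075 m and y of board4_mid in the frame of drawer_floor between -0.14 and 0.14 m and z of board4_mid in the frame of drawer_floor between -0.005 and 0.07 m); the robot touches nothing.
It fails at once if the soap box is moved more than 30 mm (distance of soap_box from where it was at the start of the episode above 0.03 m).
It fails at once if the lotion jar is moved more than 30 mm (distance of lotion_jar from where it was at the start of the episode above 0.03 m).
It fails at once if the soap cake is moved more than 30 mm (distance of soap_cake from where it was at the start of the episode above 0.03 m).
It fails at once if the lock is forced with more than 70 N (contact force between catch and anything else above 70 N and contact force between each of the fingers, the arm and catch below 0.5 N).
Of board0, board1, board2, board3, board4 only 3 to 5 are there at a start; the rules pass over those that are not, and their reading is None.
At some moment in a run one of board0, board1, board2, board3, board4 may be knocked a few centimetres aside while the robot is not near it.
Once in a run the grip may slacken for a moment while it holds something.
It also fails if it takes over 210 s, if anything falls off the work surface, if the arm or the gripper's body presses on something with over 40 N, if the wrist force passes 120 N, or if a joint passes its speed limit or range.

### The arm

A 7-joint arm with a two-finger parallel gripper is mounted at the origin on the work surface. World frame = base frame: x ahead of the robot, y to its left, z up, the work surface at z = 0. Lengths are in m, angles in rad, forces in N, time in s.
With the tool pointing down it reaches from about 0.4 to 0.85 m from the base axis. Payload 10.4 kg.
Tool frame: the origin (TCP) lies at the very end of the fingers, on their centre line; the grasp point (between the pads) lies 19 mm behind it; x points along the fingers, z is the direction in which the jaws open and shut, and the axes are right-handed (so a half turn about x gives the same grasp; the last joint's range is limited). The gripper opens to 85 mm and grips with 20 to 120 N. Pads are 22 mm wide; open, the fingers measure 114 mm over their backs; the gripper's body (76 mm by 85 mm) begins 54 mm behind the grasp point. The pads swing forward as they close: fully open they stand 13 mm farther back than shut.
Start: joints at [-1.254, 0.332, -0.065, 1.46, 0.022, 1.35, -0.088], TCP at [0.208, 0.589, 0.231] pointing down, gripper open.
Joint ranges: [-2.6, 2.6], [-0.5, 2.12], [-1.47, 1.34], [0.16, 2.42], [-1.27, 4.41], [0.06, 2.06], [-2.6, 2.6]. Speed limits (rad/s): [2.22, 2.22, 2.79, 2.79, 3.14, 3.14, 3.14].

### API

Orientations are given as a rotation vector (axis times angle).
In Python, from bench import * gives the robot as it stands.
- The arm moves only by the tool arm_command, never from a script. Its arguments are lists of equal length, an entry for each row: "hand": the finger opening in mm, from 0 to 85.4; "xyz": the shift along the tool's x, y, z in mm, a list of three; "spin": the turn about the tool's x in degrees. A call has 1 to 20 rows; each row is the pose to reach, as a shift and turn from the pose commanded when the call began, along the tool's axes at that moment; what a row does not reach only later rows make up. A row lasts 1/12 s, in which the tool goes at most 41.7 mm and 7.16 degrees, less where a joint would pass 70% of its speed; a pose out of reach is approached as far as the arm can. A call with a gripper value outside its range is refused whole. The fingers move at their own pace and stop on an object; "squeeze" is the grip in N (left out, the last holds). Time passes only in rows, so rows that repeat a pose let the fingers close. It gives the time, the measured TCP pose, the force and the opening at its end, in the units of the state.
- sense(): the state, without advancing time (a new reading comes with each control period).
- read_camera(name): name is "scene" or "top"; returns a dict with "pixels" (400x640x3 uint8, red, green, blue), "vfov" (degrees; the focal length in pixels is half the picture's height over the tangent of half this angle, whatever the lens; pixels are square), "cx", "cy" (the principal point, pixels), "R" (3x3) and "t" (3): a world point X has camera coordinates R X + t. Camera axes: x right, y down, z forward; pixel columns grow to the right and rows downward; lengths in m; the calibration is good to about 2 mm. A picture is of the moment at which its call begins. There is no depth.
- close_job(): hands the job in, once; it reports no verdict.
Trained networks look in the newest picture that a camera, given by its name, has taken for a name from the list of things; names that differ only in an ending like _2 or _b are one class to them, and where a whole thing is asked for, a point or a joint stands for the part that bears it (a point fixed in the world has none). Each returns a list of dicts, best first, with "conf" (0 to 1); they miss things now and then, are a little off and sometimes report something else, mostly with a low value. They report only what shows in the picture. A call takes as long as a camera call.
- regions_of(label, camera): "region" (400x640 bool, what is visible of it) and "box" ([centre column, centre row, width, height] in pixels, round what is visible of it).
The state is a dict: "clock": time; "joints": joint angles; "qd": joint speeds; "joint_efforts": joint torques, N m; "tcp_pos": TCP position; "ee_rot": TCP orientation; "contact_force": force on the tool from outside, world axes, zero at the start; "wrist_torque": the same for the moment, N m; "gripper_width": finger opening in m.
Only numpy, scipy, OpenCV 4.12 (cv2) and the standard library are available. Lean on these libraries where they do the work, as an engineer would, in place of code of your own. Each camera call takes 0.05 s, during which the arm holds its last target. There are 200 camera calls.

## Working session

There is one attempt and no reset: what is moved stays moved. The work goes in short steps, Python scripts to look and compute and a tool call to move; the robot and the scene stay as the last step left them, time stands still between calls to the robot, and variables do not carry over. Pictures are saved under pics/ and viewed, about 12 in all and at most 16, crops included, and the job is handed in when it is done.

Besides the shell and the picture viewer there is one more tool, called as name([rows], argument=value, ...), one row to a line, values as JSON. arm_command: Moves the arm, as the interface text tells. Its arguments: {"type":"object","properties":{"hand":{"type":"array"},"xyz":{"type":"array"},"spin":{"type":"array"},"squeeze":{"type":"number"}},"required":["hand","xyz","spin"]}

```bash
mkdir -p pics; cat > h.py <<'E'
from bench import *
import numpy as np, cv2
from scipy.spatial.transform import Rotation as Ro
def f(c): return 200/np.tan(np.radians(c['vfov'])/2)
def ray(c,u,v):
    d=c['R'].T@np.array([(u-c['cx'])/f(c),(v-c['cy'])/f(c),1]); return -c['R'].T@c['t'],d
def atz(c,u,v,z):
    o,d=ray(c,u,v); return o+d*(z-o[2])/d[2]
def proj(c,X):
    p=np.asarray(c['R'])@np.asarray(X)+c['t']; return p[:2]/p[2]*f(c)+[c['cx'],c['cy']]
def cam(n):
    c=read_camera(n); c['R']=np.array(c['R']);c['t']=np.array(c['t']); return c
def save(c,n): cv2.imwrite('pics/'+n,c['pixels'][:,:,::-1])
E
python3 - <<'E'
from h import *
s=sense(); print(s['tcp_pos'],s['ee_rot'],s['contact_force'],s['gripper_width']); print(Ro.from_rotvec(s['ee_rot']).as_matrix().round(3))
for n in('top','scene'):
    c=cam(n); save(c,n+'0.png'); print(n,c['vfov'],c['cx'],c['cy'],(-c['R'].T@c['t']).round(3))
    for l in ['drawer','catch_grip','drawer_handle','board0_mid','soap_box','lotion_jar','soap_cake']:
        for r in regions_of(l,n)[:7]: print(l,round(r['conf'],2),np.round(r['box']),r['region'].sum())
E
```

```text
[0.20817121 0.58892771 0.2305312 ] [-0.95625906  1.35212181  0.95484464] [ 0.02086888  0.01712928 -0.42561749] 0.08538917152707443
[[-0.    -0.943  0.333]
 [-0.001  0.333  0.943]
 [-1.    -0.    -0.001]]
top 47.26273251252828 315.81419584970865 207.24631332397865 [0.481 0.02  1.59 ]
drawer 0.72 [252. 208.  93.  28.] 1101
drawer_handle 0.67 [252. 210.  90.  25.] 1153
board0_mid 0.67 [340. 242.  11.  33.] 130
board0_mid 0.44 [397. 232.   5.  35.] 141
soap_box 0.74 [177. 219.  39.  47.] 1622
soap_box 0.23 [354. 233.   2.  18.] 55
lotion_jar 0.68 [441. 222.  22.  22.] 385
lotion_jar 0.23 [398. 232.   7.  31.] 97
soap_cake 0.63 [448. 247.  20.  28.] 393
scene 46.64909779420929 319.5065663608845 192.82032129098255 [1.135 0.591 1.103]
drawer 0.76 [362. 254.  79.  95.] 1602
catch_grip 0.55 [356. 236.   8.  17.] 123
catch_grip 0.17 [318. 170.  28.  29.] 341
drawer_handle 0.91 [364. 254.  85. 102.] 1526
soap_box 0.94 [448. 330.  77.  76.] 3274
soap_box 0.23 [357. 237.  11.  14.] 156
lotion_jar 0.84 [236. 117.  20.  25.] 487
soap_cake 0.53 [256. 108.  22.  19.] 353
```

View pics/top0.png

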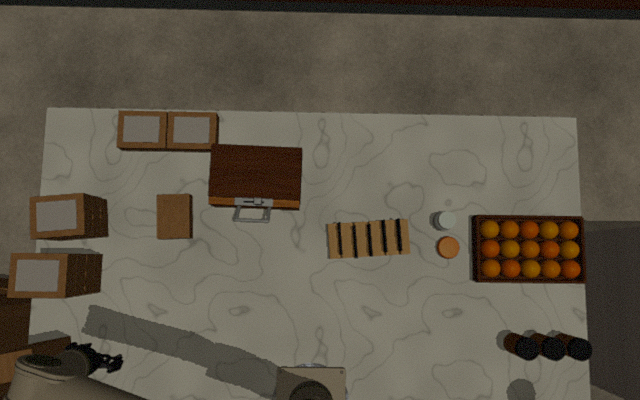

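View pics/scene0.png

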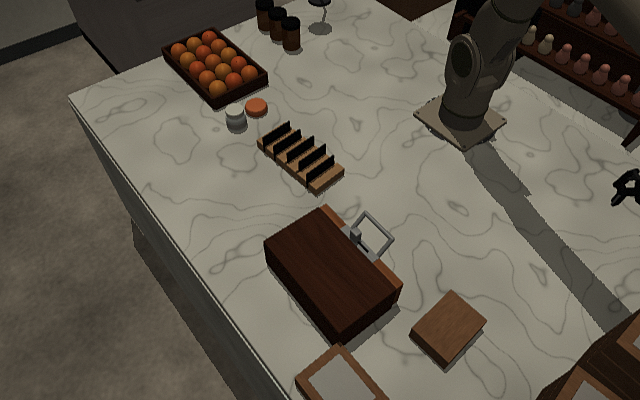

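```bash
python3 - <<'E'
import cv2
a=cv2.imread('pics/top0.png');b=cv2.imread('pics/scene0.png')
def g(x): return cv2.convertScaleAbs(x,alpha=1.8,beta=15)
cv2.imwrite('pics/c1.png',g(cv2.resize(a[138:265,205:415],(798,483),interpolation=cv2.INTER_CUBIC)))
cv2.imwrite('pics/c2.png',g(cv2.resize(b[115:345,250:410],(417,600),interpolation=cv2.INTER_CUBIC)))
E
```

```text
(no output)
```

View pics/c1.png

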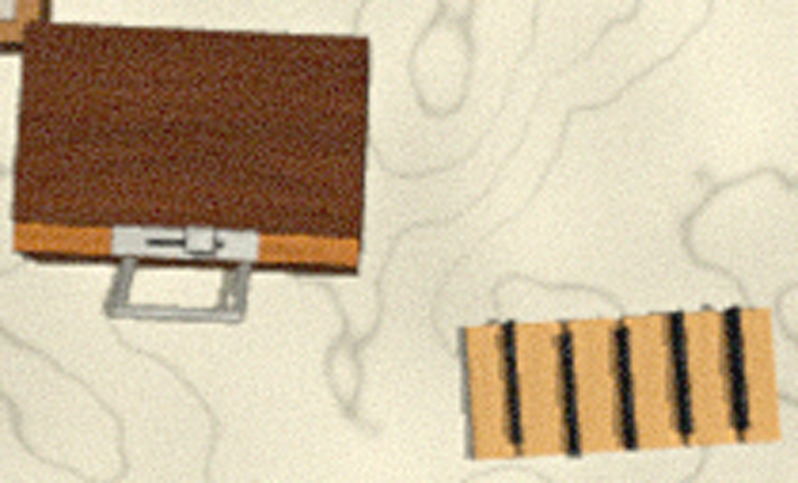

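View pics/c2.png

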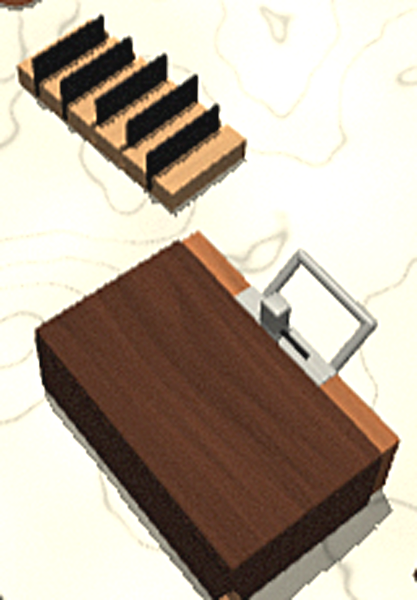

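```bash
python3 - <<'E'
from h import *
c=cam('top');s=cam('scene')
P=lambda x,y,z: atz(c,x/3.8+205,y/3.8+138,z)
S=lambda x,y,z: atz(s,x/2.606+250,y/2.609+115,z)
def fit(obj,pts):
    obj=np.array(obj);pts=np.array(pts)[:,:2];a=obj-obj.mean(0);b=pts-pts.mean(0)
    th=np.arctan2((a[:,0]*b[:,1]-a[:,1]*b[:,0]).sum(),(a*b).sum())
    R=np.array([[np.cos(th),-np.sin(th)],[np.sin(th),np.cos(th)]]);t=pts.mean(0)-R@obj.mean(0)
    print('th',np.degrees(th).round(2),'t',t.round(4),'res mm',((obj@R.T+t-pts)*1e3).round(1).tolist());return th,t,R
print('rack top');r=fit([[.06,.1375],[.06,-.1375],[-.06,-.1375],[-.06,.1375]],[P(460,327,.032),P(768,308,.032),P(780,440,.032),P(472,459,.032)])
print('rack scene');fit([[.06,-.1375],[.06,.1375],[-.06,.1375]],[S(18,68,.032),S(152,188,.032),S(244,142,.032)])
print('boards top')
for a,b in [((508,322),(516,446)),((565,330),(573,452)),((622,326),(629,447)),((677,312),(686,438)),((732,308),(741,432))]:
    m=[(P(*q,.07)[:2]-r[1])@r[2] for q in (a,b)]; print(np.round(m,4).tolist())
print('chest'); q=fit([[.2,.15],[.2,-.15],[0,.15],[0,-.15]],[P(24,22,.112),P(368,38,.112),P(14,251,.108),P(357,265,.108)])
print('scene chest');fit([[.2,.15],[.2,-.15],[0,-.15],[0,.15]],[S(232,573,.112),S(38,330,.112),S(192,233,.108),S(398,441,.108)])
L=lambda X:((X[:2]-q[1])@q[2]).round(4)
print('handle',L(P(106,310,.136)),L(P(243,317,.136)), 'scene',L(S(302,253,.136)),L(S(376,323,.136)))
print('catch top',L(P(200,238,.144)),'scene',L(S(276,300,.144)))
print('slot ends',L(P(148,242,.108)),L(P(228,243,.108)),L(S(306,355,.108)))
print('plate ends',L(P(113,242,.108)),L(P(258,245,.108)))
h=q[1]+q[2]@np.array([-.05,0]);print('handle pred',h)
E
```

```text
rack top
th 4.42 t [ 0.5478 -0.1942] res mm [[0.7, -2.9], [0.7, 1.4], [-0.3, 1.8], [-1.1, -0.3]]
rack scene
th 2.46 t [ 0.5504 -0.1964] res mm [[-1.3, -11.3], [-2.5, 15.2], [3.8, -3.9]]
boards top
[[0.0586, 0.1], [-0.0499, 0.1006]]
[[0.0484, 0.0504], [-0.0583, 0.0513]]
[[0.0488, 0.0], [-0.0571, 0.0021]]
[[0.058, -0.0494], [-0.0526, -0.0484]]
[[0.0585, -0.0983], [-0.0505, -0.097]]
chest
th -1.47 t [0.6458 0.1898] res mm [[0.2, 0.6], [1.3, -1.7], [-0.7, 3.9], [-0.7, -2.9]]
scene chest
th -1.31 t [0.6485 0.1959] res mm [[0.3, 0.6], [5.6, -3.0], [-4.2, -0.7], [-1.7, 3.0]]
handle [-0.0487  0.0604] [-0.05   -0.0541] scene [-0.0503 -0.0427] [-0.0521  0.0602]
catch top [ 0.0141 -0.0156] scene [ 0.0098 -0.0132]
slot ends [0.0132 0.0325] [ 0.0152 -0.0358] [0.0103 0.0352]
plate ends [0.012  0.0624] [ 0.0145 -0.0616]
handle pred [0.59584654 0.19108018]
```

arm_command([
  [0,-36,-17],
  [0,-72,-35],
  [0,-108,-52],
  [0,-143,-70],
  [0,-178,-87],
  [0,-214,-104],
  [0,-249,-122],
  [0,-285,-139],
  [0,-320,-156],
  [0,-356,-174],
  [0,-391,-191],
  [0,-427,-208],
  [0,-463,-226],
  [0,-498,-243],
  [0,-498,-243],
  [0,-498,-243],
  [0,-498,-243],
  [0,-498,-243],
  [0,-498,-243],
  [0,-498,-243],
], hand=[40,40,40,40,40,40,40,40,40,40,40,40,40,40,40,40,40,40,40,40], spin=[5,10,15,20,25,30,35,40,45,50,55,60,65,70,72,72,72,72,72,72], squeeze=30)

```text
clock: 2.57
tcp_pos: [0.5963, 0.1953, 0.2315]
ee_rot: [0.019, 1.571, -0.018]
contact_force: [0.1, -0.1, -0.7]
gripper_width: 0.0398
```

arm_command([
  [20,0,0],
  [40,0,0],
  [60,0,0],
  [80,0,0],
  [100,0,0],
  [118,0,0],
  [118,0,0],
  [118,0,0],
  [118,0,0],
  [118,0,0],
  [118,0,0],
  [118,0,0],
  [118,0,0],
  [118,0,0],
], hand=[40,40,40,40,40,40,40,40,8,8,8,8,8,8], spin=[0,0,0,0,0,0,0,0,0,0,0,0,0,0], squeeze=20)

```text
clock: 3.73
tcp_pos: [0.5972, 0.1946, 0.1149]
ee_rot: [0.021, 1.569, -0.019]
contact_force: [-3.7, -0.2, 6.6]
gripper_width: 0.0117
```

arm_command([
  [0,0,-3],
  [0,0,-5],
  [0,0,-5],
  [0,0,-5],
], hand=[8,8,8,8], spin=[0,0,0,0])

```text
clock: 4.07
tcp_pos: [0.5927, 0.1947, 0.1149]
ee_rot: [0.021, 1.568, -0.019]
contact_force: [0.3, 0.3, 7.5]
gripper_width: 0.0116
```

arm_command([
  [-1,0,-2],
  [-1,0,-3],
  [-1,0,-3],
  [-1,0,-3],
], hand=[8,8,8,8], spin=[0,0,0,0])

```text
clock: 4.4
tcp_pos: [0.589, 0.1948, 0.1149]
ee_rot: [0.021, 1.57, -0.019]
contact_force: [0.3, 1.5, 6.2]
gripper_width: 0.0105
```

arm_command([
  [0,0,-2],
  [0,0,-3],
  [0,0,-4],
  [0,0,-4],
], hand=[8,8,8,8], spin=[0,0,0,0])

```text
clock: 4.73
tcp_pos: [0.5851, 0.195, 0.1149]
ee_rot: [0.021, 1.57, -0.019]
contact_force: [0.6, 1.8, 5.8]
gripper_width: 0.0111
```

```bash
python3 - <<'E'
from h import *
c=cam('top');s=cam('scene')
print(sense()['tcp_pos'],sense()['contact_force'])
a=c['pixels'][170:235,200:310,::-1];b=s['pixels'][195:300,310:410,::-1]
g=lambda x: cv2.convertScaleAbs(x,alpha=1.8,beta=15)
A=cv2.resize(g(a),(420,248),interpolation=cv2.INTER_CUBIC);B=cv2.resize(g(b),(380,399),interpolation=cv2.INTER_CUBIC)
o=np.zeros((400,800,3),np.uint8);o[:248,:420]=A;o[:399,420:]=B;cv2.imwrite('pics/p1.png',o)
E
```

```text
[0.58509148 0.1949203  0.11489123] [1.04686705 1.75276262 5.94243223]
```

View pics/p1.png

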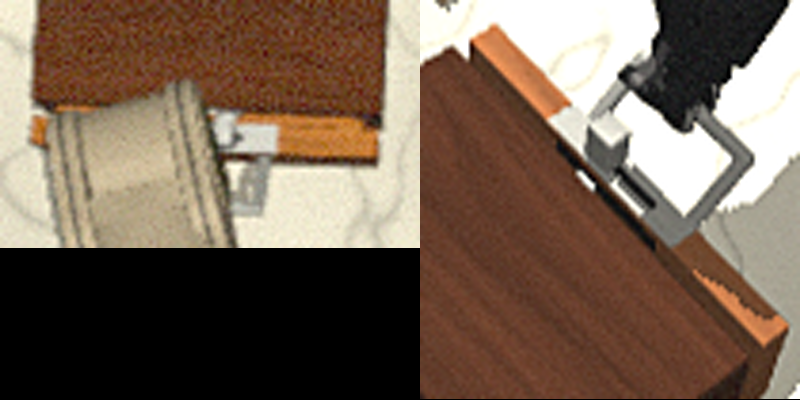

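arm_command([
  [0,0,-6],
  [0,0,-14],
  [0,0,-24],
  [0,0,-34],
  [0,0,-44],
  [0,0,-54],
  [0,0,-64],
  [0,0,-74],
  [0,0,-84],
  [0,0,-94],
  [0,0,-104],
  [0,0,-114],
  [0,0,-124],
  [0,0,-132],
  [0,0,-138],
  [0,0,-142],
  [0,0,-145],
  [0,0,-145],
  [0,0,-145],
], hand=[8,8,8,8,8,8,8,8,8,8,8,8,8,8,8,8,8,8,8], spin=[0,0,0,0,0,0,0,0,0,0,0,0,0,0,0,0,0,0,0])

```text
clock: 6.42
tcp_pos: [0.4393, 0.199, 0.1148]
ee_rot: [0.02, 1.571, -0.019]
contact_force: [-2.2, 4.1, 10.3]
gripper_width: 0.0111
```

arm_command([
  [0,0,-2],
  [0,0,-3],
  [0,0,-4],
  [0,0,-4],
  [0,0,-4],
], hand=[8,8,8,8,8], spin=[0,0,0,0,0])

```text
clock: 6.83
tcp_pos: [0.4372, 0.199, 0.1149]
ee_rot: [0.021, 1.567, -0.019]
contact_force: [8.4, 5.2, 0.5]
gripper_width: 0.011
```

arm_command([
  [0,0,3],
  [0,0,3],
  [0,0,3],
  [-20,0,3],
  [-50,0,3],
  [-80,0,3],
  [-110,0,3],
  [-130,0,3],
  [-130,0,3],
  [-130,0,3],
], hand=[40,40,40,40,40,40,40,40,40,40], spin=[0,0,0,0,0,0,0,0,0,0])

```text
clock: 7.67
tcp_pos: [0.4389, 0.1981, 0.2447]
ee_rot: [0.021, 1.57, -0.02]
contact_force: [0.3, -0.7, -1.5]
gripper_width: 0.0402
```

```bash
python3 -c "
from h import *
s=sense();print(s['tcp_pos'],s['ee_rot'],np.round(s['joints'],2))"
```

```text
[0.43885508 0.19814968 0.24466215] [ 0.02068351  1.57018435 -0.01972172] [-0.86 -0.01  0.34  1.82  0.    1.32 -0.54]
```

arm_command([
  [0,-20,-3],
  [0,-40,-7],
  [0,-60,-10],
  [0,-80,-14],
  [0,-100,-18],
  [0,-120,-21],
  [0,-140,-25],
  [0,-160,-28],
  [0,-180,-32],
  [0,-200,-35],
  [0,-200,-35],
  [0,-200,-35],
  [0,-200,-35],
  [0,-200,-35],
], hand=[30,30,30,30,30,30,30,30,30,30,30,30,30,30], spin=[7,14,21,28,35,42,49,56,63,70,77,84,84,84])

```text
clock: 8.83
tcp_pos: [0.398, -0.001, 0.2432]
ee_rot: [1.147, 1.248, -1.15]
contact_force: [0.7, -0.9, 0.3]
gripper_width: 0.0299
```

```bash
python3 - <<'E'
from h import *
c=cam('top');save(c,'top1.png');s=cam('scene');save(s,'scene1.png')
q=sense();print(q['tcp_pos'],q['ee_rot'],np.round(q['joints'],2))
a=c['pixels'][138:265,200:415,::-1]
cv2.imwrite('pics/p2.png',cv2.convertScaleAbs(cv2.resize(a,None,fx=3.7,fy=3.7,interpolation=cv2.INTER_CUBIC),alpha=1.8,beta=15))
E
```

```text
[ 0.39837319 -0.00072767  0.24358391] [ 1.14671631  1.24813084 -1.14876548] [-0.58 -0.23  0.4   2.    0.09  1.35 -1.69]
```

View pics/p2.png

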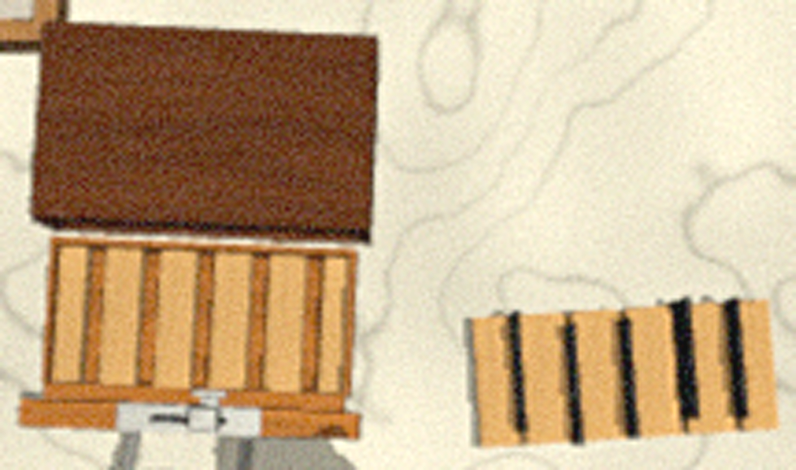

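```bash
cat >> h.py <<'E'
QT=np.array([.5478,-.1942]);th=np.radians(4.42);RR=np.array([[np.cos(th),-np.sin(th)],[np.sin(th),np.cos(th)]])
E
python3 - <<'E'
from h import *
c=cam('top')
P=lambda x,y,z: atz(c,x/3.7+200,y/3.7+138,z)
for a,b in zip([97,152,206,262,316],[91,147,202,258,311]):
    p,q=P(a,248,.044),P(b,385,.044); print(((p+q)/2).round(4)[:2],np.degrees(np.arctan2(*(p-q)[[1,0]])).round(1),np.linalg.norm(p-q).round(3))
print('walls',[P(*x,.07)[:2].round(4) for x in ((52,240),(356,252),(350,397),(45,390))],'front',[P(*x,.08)[:2].round(4) for x in ((35,393),(350,403))])
for a,b in [((514,312),(521,434)),((570,322),(577,442)),((625,318),(632,436)),((682,300),(690,418)),((733,298),(741,420))]:
    p,q=P(*a,.07)[:2],P(*b,.07)[:2];print(((p+q)/2).round(4),np.degrees(np.arctan2(*(p-q)[::-1])).round(1),((p+q)/2-QT)@RR)
b=cv2.imread('pics/scene1.png')[120:200,245:355]
cv2.imwrite('pics/p3.png',cv2.convertScaleAbs(cv2.resize(b,None,fx=5,fy=5,interpolation=cv2.INTER_CUBIC),alpha=1.8,beta=15))
E
```

```text
[0.5927 0.2909] -0.5 0.125
[0.5934 0.2404] -0.3 0.125
[0.5941 0.1908] -0.1 0.125
[0.5948 0.1398] -0.3 0.126
[0.5955 0.0909] -0.9 0.126
walls [array([0.659 , 0.3263]), array([0.6522, 0.0525]), array([0.5215, 0.0557]), array([0.5242, 0.3276])] front [array([0.5212, 0.3343]), array([0.5159, 0.0553])]
[ 0.5452 -0.0943] 3.7 [0.00510663 0.09977198]
[ 0.5378 -0.1448] 3.5 [-0.00617032  0.05003732]
[ 0.5429 -0.1944] 3.4 [-0.00486715  0.00020942]
[ 0.5598 -0.2464] 3.6 [ 0.0079672  -0.05293228]
[ 0.5605 -0.2925] 3.3 [ 0.0050463  -0.09902164]
```

View pics/p3.png

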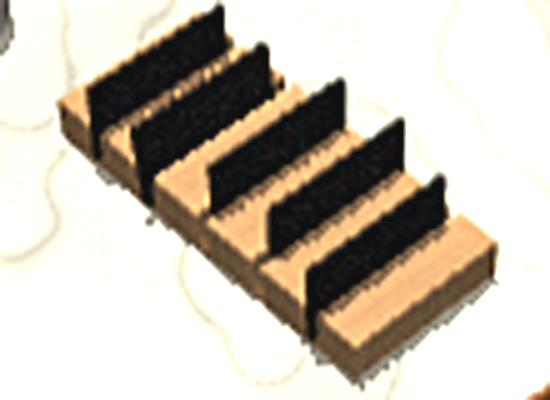

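```bash
cat > go.py <<'E'
from h import *; import sys
def go(*a):
    s=sense();R=Ro.from_rotvec(s['ee_rot']).as_matrix();p=s['tcp_pos'].copy() if hasattr(s['tcp_pos'],'copy') else s['tcp_pos']
    yaw=np.degrees(np.arctan2(R[1,2],R[0,2]));print('at',np.round(p,4),'yaw',round(yaw,1),'w',round(s['gripper_width'],4),'F',np.round(s['contact_force'],1),'t',s['clock'])
    for x,y,z,w in a: print('to',(x,y,z,w),'shift mm',(R.T@(np.array([x,y,z])-p)*1e3).round(1),'spin',round((yaw-w+180)%360-180,1))
if __name__=='__main__': go(*[tuple(map(float,q.split(','))) for q in sys.argv[1:]])
E
python3 go.py .545,-.0945,.11,-86 .545,-.0945,.042,-86
```

```text
at [ 0.3985 -0.0007  0.2438] yaw -85.3 w 0.0297 F [-0.2  0.1  0.6] t 8.9833
to (0.545, -0.0945, 0.11, -86.0) shift mm [133.7 138.4 105.6] spin 0.7
to (0.545, -0.0945, 0.042, -86.0) shift mm [201.7 138.4 105.6] spin 0.7
```

arm_command([
  [25,28,21],
  [50,55,42],
  [75,83,63],
  [100,110,85],
  [120,138,106],
  [120,138,106],
  [120,138,106],
  [140,138,106],
  [160,138,106],
  [175,138,106],
  [190,138,106],
  [201,138,106],
  [201,138,106],
  [201,138,106],
  [201,138,106],
  [201,138,106],
  [201,138,106],
  [201,138,106],
  [201,138,106],
  [201,138,106],
], hand=[30,30,30,30,30,30,30,30,30,30,30,30,30,30,2,2,2,2,2,2], spin=[0.7,0.7,0.7,0.7,0.7,0.7,0.7,0.7,0.7,0.7,0.7,0.7,0.7,0.7,0.7,0.7,0.7,0.7,0.7,0.7], squeeze=50)

```text
clock: 10.65
tcp_pos: [0.5454, -0.0935, 0.0445]
ee_rot: [1.161, 1.242, -1.156]
contact_force: [-2.1, 6.8, 6.6]
gripper_width: 0.005
```

```bash
python3 go.py .593,.2909,.16,-91.2 .593,.2909,.053,-91.2
```

```text
at [ 0.5454 -0.0935  0.0445] yaw -86.1 w 0.005 F [-2.1  6.8  6.6] t 10.65
to (0.593, 0.2909, 0.16, -91.2) shift mm [-114.4   74.  -380.5] spin 5.1
to (0.593, 0.2909, 0.053, -91.2) shift mm [  -7.4   73.9 -380.3] spin 5.1
```

arm_command([
  [-10,0,0],
  [-25,0,0],
  [-45,0,0],
  [-70,0,0],
  [-95,5,0],
  [-120,15,-20],
  [-125,30,-50],
  [-125,50,-80],
  [-125,74,-110],
  [-125,74,-140],
  [-125,74,-170],
  [-125,74,-200],
  [-125,74,-230],
  [-125,74,-260],
  [-125,74,-290],
  [-125,74,-320],
  [-125,74,-350],
  [-125,74,-380],
  [-125,74,-380],
  [-125,74,-380],
], hand=[2,2,2,2,2,2,2,2,2,2,2,2,2,2,2,2,2,2,2,2], spin=[0,0,0,0,0,1,2,3,4,5,5.1,5.1,5.1,5.1,5.1,5.1,5.1,5.1,5.1,5.1])

```text
clock: 12.32
tcp_pos: [0.5926, 0.2907, 0.1688]
ee_rot: [1.223, 1.2, -1.223]
contact_force: [0.3, -1.4, -1.1]
gripper_width: 0.0051
```

```bash
python3 go.py .593,.2909,.053,-91.2; python3 - <<'E'
from h import *
s=cam('scene');c=cam('top');save(s,'s2.png')
a=c['pixels'][130:270,195:415,::-1];b=s['pixels'][110:350,240:430,::-1]
g=lambda x: cv2.convertScaleAbs(x,alpha=1.8,beta=15)
o=np.zeros((576,800,3),np.uint8);A=cv2.resize(g(a),None,fx=1.55,fy=1.55);B=cv2.resize(g(b),(456,576),interpolation=cv2.INTER_CUBIC)
o[:A.shape[0],:A.shape[1]]=A;o[:,344:]=B;cv2.imwrite('pics/p4.png',o)
E
```

```text
at [0.5926 0.2907 0.1688] yaw -91.1 w 0.0051 F [ 0.3 -1.4 -1.1] t 12.3167
to (0.593, 0.2909, 0.053, -91.2) shift mm [115.8   0.4  -0.2] spin 0.1
```

View pics/p4.png

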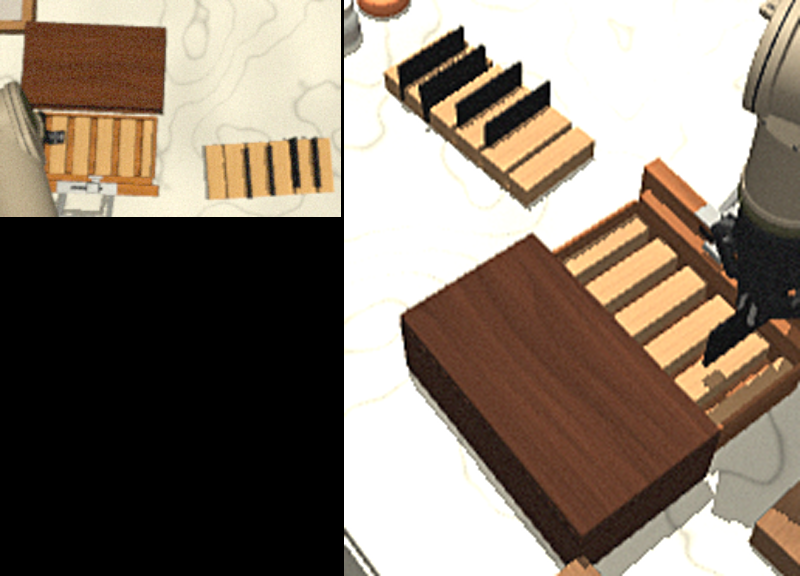

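arm_command([
  [15,0,0],
  [30,0,0],
  [45,0,0],
  [60,0,0],
  [72,0,0],
  [82,0,0],
  [90,0,0],
  [98,0,0],
  [106,0,0],
  [112,0,0],
  [114,0,0],
  [114,0,0],
], hand=[2,2,2,2,2,2,2,2,2,2,2,2], spin=[0,0,0,0,0,0,0,0,0,0,0,0])

```text
clock: 13.42
tcp_pos: [0.6088, 0.2877, 0.0729]
ee_rot: [1.252, 1.181, -1.201]
contact_force: [-0.1, -13.7, 94.2]
gripper_width: 0.0052
```

arm_command([
  [-25,0,0],
  [-50,0,0],
  [-70,0,0],
  [-70,0,0],
  [-70,0,0],
  [-70,0,0],
], hand=[2,2,2,2,2,2], spin=[0,0,0,0,0,0])

```text
clock: 13.92
tcp_pos: [0.5929, 0.2882, 0.1236]
ee_rot: [1.225, 1.199, -1.226]
contact_force: [-0.5, -0.4, -2.0]
gripper_width: 0.0049
```

```bash
python3 go.py .593,.2909,.053,-91.2; python3 - <<'E'
from h import *
s=cam('scene');c=cam('top');save(s,'s3.png');print(sense()['joints'])
a=c['pixels'][150:230,195:325,::-1];b=s['pixels'][180:300,300:450,::-1]
g=lambda x: cv2.convertScaleAbs(x,alpha=1.8,beta=15)
o=np.zeros((600,800,3),np.uint8);A=cv2.resize(g(a),(300,185));B=cv2.resize(g(b),(500,400),interpolation=cv2.INTER_CUBIC)
o[:A.shape[0],:A.shape[1]]=A;o[:400,300:]=B;cv2.imwrite('pics/p5.png',o[:400])
E
```

```text
at [0.5929 0.2882 0.1236] yaw -91.3 w 0.0049 F [-0.5 -0.4 -2. ] t 13.9167
to (0.593, 0.2909, 0.053, -91.2) shift mm [70.6  0.1 -2.8] spin -0.1
[-0.85781492  0.50918434  0.45908029  1.51268985 -0.23592207  1.17699839
 -1.95100926]
```

View pics/p5.png

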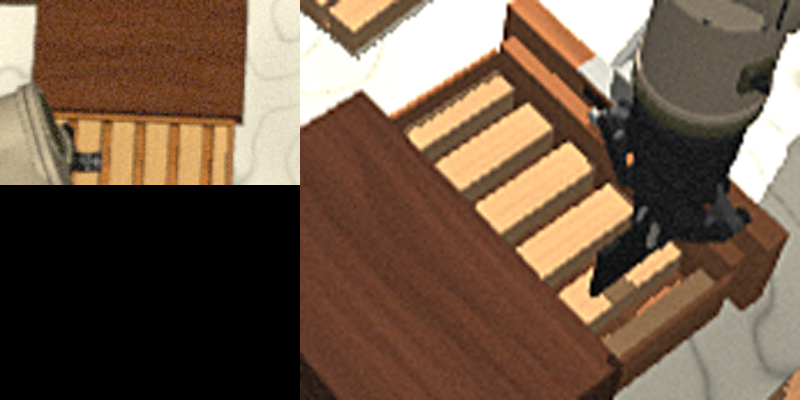

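```bash
python3 - <<'E'
from h import *
s=cam('scene');c=cam('top')
T=sense()['tcp_pos'];print(T)
up=lambda p:((p-[300,180])*10/3).round(1)
R=Ro.from_rotvec(sense()['ee_rot']).as_matrix()
for z in (.085,.149): print('board far corner z',z,up(proj(s,[T[0]+.055,T[1]-.001,z])))
for y in (.2909,.2404,.1908): print('groove back/front end at insert top',y,up(proj(s,[.656,y-.0013,.044])),up(proj(s,[.530,y+.0013,.044])))
print('tcp',up(proj(s,T)),'side top edge L', up(proj(s,[.656,.32,.07])))
b=s['pixels'][205:290,360:450,::-1]
cv2.imwrite('pics/p6.png',cv2.convertScaleAbs(cv2.resize(b,None,fx=7,fy=7,interpolation=cv2.INTER_CUBIC),alpha=1.8,beta=15))
E
```

```text
[0.592671   0.288247   0.12311358]
board far corner z 0.085 [288.9 303. ]
board far corner z 0.149 [300.7 259.7]
groove back/front end at insert top 0.2909 [276.1 337.3] [392.9 248. ]
groove back/front end at insert top 0.2404 [230.3 291.2] [346.7 205.4]
groove back/front end at insert top 0.1908 [187.  247.6] [303. 165.]
tcp [350.2 236.8] side top edge L [309.6 350.2]
```

View pics/p6.png

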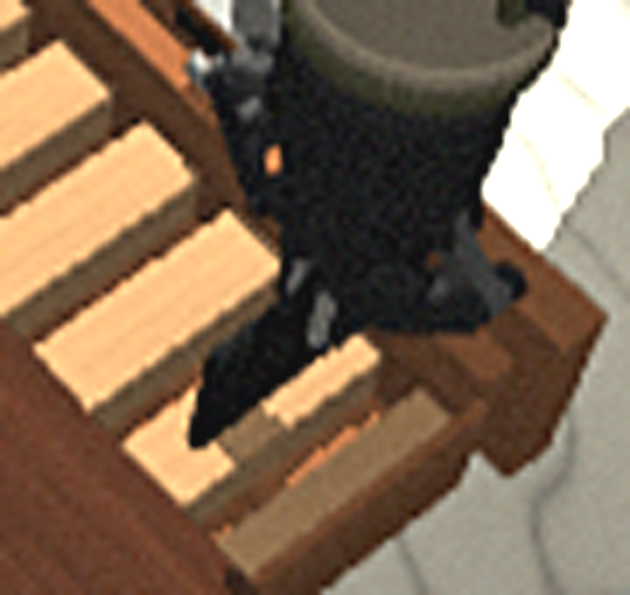

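```bash
python3 - <<'E'
from h import *
from scipy.ndimage import map_coordinates
for n,fn in (('top','top1.png'),('scene','scene1.png')):
    c=cam(n);im=cv2.imread('pics/'+fn).astype(float)[:,:,1]
    for x in (.56,.59,.62):
        ys=np.arange(.04,.34,.001);p=np.array([proj(c,[x,y,.044]) for y in ys])
        v=map_coordinates(im,[p[:,1],p[:,0]],order=1);th=(np.percentile(v,85)+np.percentile(v,15))/2
        b=v>th;e=np.flatnonzero(b[1:]!=b[:-1]);print(n,x,[(round(ys[i],3),'+' if b[i+1] else '-') for i in e])
E
```

```text
top 0.56 [(np.float64(0.056), '-'), (np.float64(0.066), '+'), (np.float64(0.083), '-'), (np.float64(0.102), '+'), (np.float64(0.134), '-'), (np.float64(0.154), '+'), (np.float64(0.184), '-'), (np.float64(0.204), '+'), (np.float64(0.235), '-'), (np.float64(0.253), '+'), (np.float64(0.285), '-'), (np.float64(0.305), '+'), (np.float64(0.325), '-'), (np.float64(0.336), '+')]
top 0.59 [(np.float64(0.054), '-'), (np.float64(0.066), '+'), (np.float64(0.083), '-'), (np.float64(0.101), '+'), (np.float64(0.134), '-'), (np.float64(0.152), '+'), (np.float64(0.183), '-'), (np.float64(0.202), '+'), (np.float64(0.234), '-'), (np.float64(0.252), '+'), (np.float64(0.283), '-'), (np.float64(0.302), '+'), (np.float64(0.326), '-'), (np.float64(0.334), '+')]
top 0.62 [(np.float64(0.055), '-'), (np.float64(0.067), '+'), (np.float64(0.082), '-'), (np.float64(0.101), '+'), (np.float64(0.132), '-'), (np.float64(0.152), '+'), (np.float64(0.182), '-'), (np.float64(0.202), '+'), (np.float64(0.233), '-'), (np.float64(0.252), '+'), (np.float64(0.283), '-'), (np.float64(0.301), '+'), (np.float64(0.324), '-'), (np.
[... 371 characters left out ...]

scene 0.59 [(np.float64(0.045), '-'), (np.float64(0.066), '+'), (np.float64(0.086), '-'), (np.float64(0.104), '+'), (np.float64(0.136), '-'), (np.float64(0.153), '+'), (np.float64(0.186), '-'), (np.float64(0.204), '+'), (np.float64(0.236), '-'), (np.float64(0.253), '+'), (np.float64(0.286), '-'), (np.float64(0.303), '+'), (np.float64(0.323), '-')]
scene 0.62 [(np.float64(0.045), '-'), (np.float64(0.067), '+'), (np.float64(0.085), '-'), (np.float64(0.103), '+'), (np.float64(0.136), '-'), (np.float64(0.152), '+'), (np.float64(0.185), '-'), (np.float64(0.203), '+'), (np.float64(0.236), '-'), (np.float64(0.252), '+'), (np.float64(0.286), '-'), (np.float64(0.303), '+'), (np.float64(0.322), '-')]
```

```bash
python3 - <<'E'
from h import *
from scipy.ndimage import map_coordinates
s=cam('scene')
print('pre pred',[proj(s,[.5926+d,.2900,.1303]).round(1).tolist() for d in (.055,.045)],'seen 391.7 260')
print('post pred',[proj(s,[.5927+d,.2872,z]).round(1).tolist() for d in (.055,.045) for z in (.0846,.095)],'seen 479-?',(597-300)/3.333+300,295/3.333+180)
for n,fn in (('top','top1.png'),('scene','scene1.png')):
    c=cam(n);im=cv2.imread('pics/'+fn).astype(float)[:,:,1]
    for y in (.12,.17,.22,.27):
        xs=np.arange(.48,.69,.001);p=np.array([proj(c,[x,y,.044]) for x in xs])
        v=map_coordinates(im,[p[:,1],p[:,0]],order=1);th=(np.percentile(v,85)+np.percentile(v,15))/2
        b=v>th;e=np.flatnonzero(b[1:]!=b[:-1]);print(n,y,[(round(float(xs[i]),3),'+' if b[i+1] else '-') for i in e])
E
```

```text
pre pred [[390.0, 262.6], [393.0, 260.3]] seen 391.7 260
post pred [[386.6, 271.0], [387.2, 268.9], [389.5, 268.7], [390.1, 266.7]] seen 479-? 389.1089108910891 268.5088508850885
top 0.12 [(0.483, '-'), (0.527, '+'), (0.651, '-'), (0.659, '+'), (0.664, '-')]
top 0.17 [(0.485, '+'), (0.5, '-'), (0.502, '+'), (0.513, '-'), (0.53, '+'), (0.651, '-'), (0.661, '+'), (0.667, '-')]
top 0.22 [(0.498, '-'), (0.505, '+'), (0.514, '-'), (0.529, '+'), (0.654, '-'), (0.662, '+'), (0.668, '-')]
top 0.27 [(0.498, '-'), (0.532, '+'), (0.655, '-'), (0.663, '+'), (0.669, '-')]
scene 0.12 [(0.49, '+'), (0.499, '-'), (0.524, '+'), (0.637, '-')]
scene 0.17 [(0.481, '+'), (0.49, '-'), (0.526, '+'), (0.639, '-')]
scene 0.22 [(0.491, '+'), (0.495, '-'), (0.526, '+'), (0.64, '-')]
scene 0.27 [(0.494, '+'), (0.497, '-'), (0.499, '+'), (0.503, '-'), (0.53, '+'), (0.641, '-')]
```

arm_command([
  [-20,0,0],
  [-40,0,0],
  [-60,0,0],
  [-70,0,0],
  [-70,0,30],
  [-70,0,60],
  [-70,0,90],
  [-70,0,120],
  [-70,0,150],
  [-70,0,180],
  [-70,0,210],
  [-70,0,240],
  [-70,0,260],
  [-70,0,260],
  [-70,0,260],
  [-70,0,260],
], hand=[2,2,2,2,2,2,2,2,2,2,2,2,2,2,2,2], spin=[0,0,0,0,0,0,0,0,0,0,0,0,0,0,0,0])

```text
clock: 15.7
tcp_pos: [0.5873, 0.0295, 0.194]
ee_rot: [1.225, 1.2, -1.225]
contact_force: [-0.8, 0.6, -0.8]
gripper_width: 0.0055
```

```bash
python3 - <<'E'
from h import *
q=sense();T=q['tcp_pos'];R=Ro.from_rotvec(q['ee_rot']).as_matrix();print(T,R.round(3).tolist(),q['gripper_width'])
s=cam('scene');save(s,'s4.png')
u,v=proj(s,T).astype(int);u0,v0=u-45,v-50;print(u0,v0)
im=cv2.convertScaleAbs(s['pixels'][v0:v0+85,u0:u0+100,::-1],alpha=1.8,beta=15)
im=cv2.resize(im,None,fx=7,fy=7,interpolation=cv2.INTER_CUBIC)
for dx in (-.055,.055):
  for dz in (-.0385,.0255):
    p=(proj(s,T+[dx,0,dz])-[u0,v0])*7;print(p.round(0));cv2.circle(im,tuple(p.astype(int).tolist()),4,(0,0,255),1)
cv2.imwrite('pics/p7.png',im)
E
```

```text
[0.58733869 0.02953632 0.19399089] [[-0.0, 1.0, -0.021], [0.001, -0.021, -1.0], [-1.0, -0.0, -0.001]] 0.005546190185506053
293 118
[422. 350.]
[435. 237.]
[202. 490.]
[206. 379.]
```

View pics/p7.png

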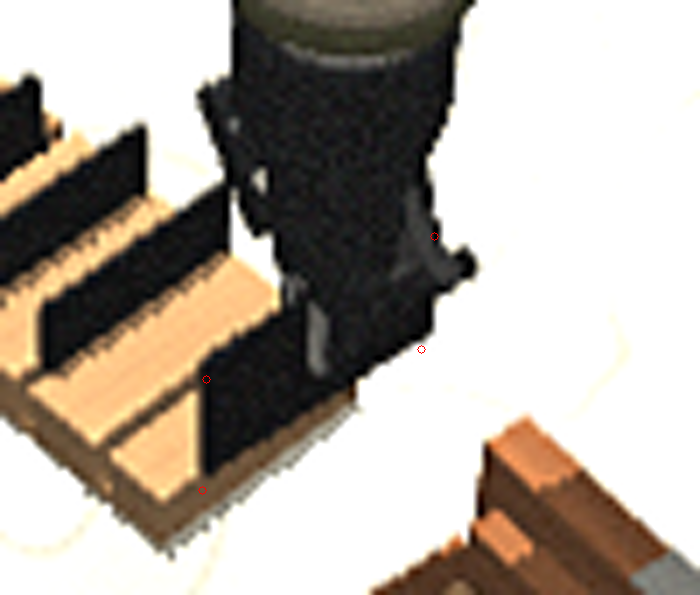

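```bash
python3 go.py .594,.0945,.105,-91.3
```

```text
at [0.5874 0.03   0.194 ] yaw -91.2 w 0.005 F [-0.2  0.4 -1.1] t 15.75
to (0.594, 0.0945, 0.105, -91.3) shift mm [ 89.    5.4 -64.6] spin 0.1
```

arm_command([
  [0,5,-20],
  [0,5,-40],
  [0,5,-65],
  [0,5,-65],
  [20,5,-65],
  [40,5,-65],
  [60,5,-65],
  [75,5,-65],
  [89,5,-65],
  [89,5,-65],
  [89,5,-65],
], hand=[2,2,2,2,2,2,2,2,2,2,2], spin=[0,0,0,0,0,0,0,0,0,0,0])

```text
clock: 16.67
tcp_pos: [0.5933, 0.0944, 0.1048]
ee_rot: [1.223, 1.2, -1.226]
contact_force: [0.8, 1.2, -0.8]
gripper_width: 0.0052
```

```bash
python3 - <<'E'
from h import *
from go import go
go((.594,.0945,.095,-91.3))
T=sense()['tcp_pos']
s=cam('scene');save(s,'s5.png')
u,v=proj(s,T).astype(int);u0,v0=u-50,v-45;print(u0,v0)
im=cv2.convertScaleAbs(s['pixels'][v0:v0+85,u0:u0+100,::-1],alpha=2.2,beta=20)
im=cv2.resize(im,None,fx=7,fy=7,interpolation=cv2.INTER_CUBIC)
def L(a,b,col): 
    a,b=[tuple(((proj(s,q)-[u0,v0])*7).astype(int).tolist()) for q in(a,b)];cv2.line(im,a,b,col,1)
for dy in(-.009,.009): L([.652,.0931+dy,.044],[.527,.0959+dy,.044],(0,255,0))
L(T+[.055,-.001,-.0385],T+[-.055,.001,-.0385],(0,0,255));L(T+[.055,-.001,-.031],T+[-.055,.001,-.031],(255,0,255))
cv2.imwrite('pics/p8.png',im)
E
```

```text
at [0.5933 0.0944 0.1048] yaw -91.2 w 0.0052 F [ 0.8  1.2 -0.8] t 16.6667
to (0.594, 0.0945, 0.095, -91.3) shift mm [ 9.8  0.7 -0.1] spin 0.1
301 160
```

View pics/p8.png

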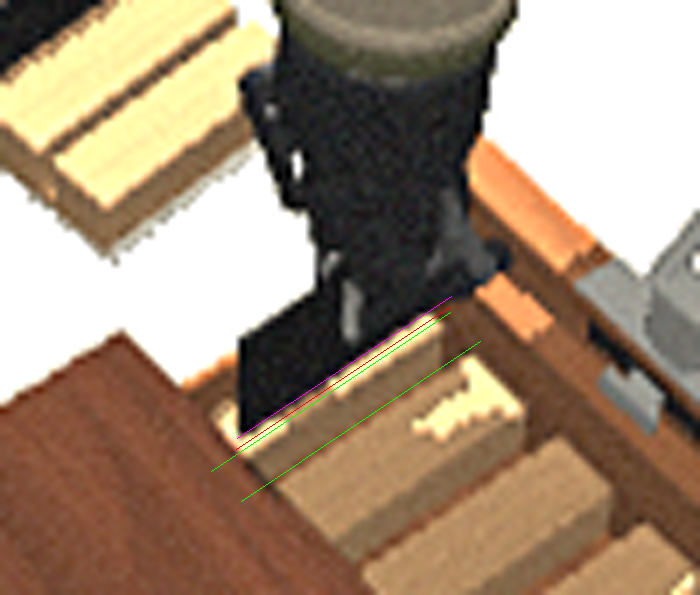

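arm_command([
  [10,0,0],
  [20,0,0],
  [25,0,0],
  [29,0,0],
  [33,0,0],
  [33,0,0],
  [33,0,0],
], hand=[2,2,2,2,2,2,2], spin=[0,0,0,0,0,0,0])

```text
clock: 17.3
tcp_pos: [0.5938, 0.0934, 0.0722]
ee_rot: [1.225, 1.199, -1.226]
contact_force: [0.4, -0.0, -1.0]
gripper_width: 0.0051
```

In the groove without contact; go on.

arm_command([
  [6,0,0],
  [12,0,0],
  [17,0,0],
  [20,0,0],
  [20,0,0],
  [20,0,0],
], hand=[2,2,2,2,2,2], spin=[0,0,0,0,0,0])

```text
clock: 17.8
tcp_pos: [0.5937, 0.0934, 0.0521]
ee_rot: [1.225, 1.199, -1.226]
contact_force: [-1.0, -0.5, -0.5]
gripper_width: 0.005
```

arm_command([
  [3,0,0],
  [4,0,0],
  [4,0,0],
  [4,0,0],
  [4,0,0],
  [4,0,0],
  [0,0,0],
  [-10,0,0],
  [-25,0,0],
  [-50,0,0],
  [-80,0,0],
  [-110,0,0],
  [-110,0,0],
  [-110,0,0],
], hand=[2,2,2,18,18,18,18,18,18,18,18,18,18,18], spin=[0,0,0,0,0,0,0,0,0,0,0,0,0,0])

```text
clock: 18.97
tcp_pos: [0.5951, 0.0936, 0.1651]
ee_rot: [1.229, 1.197, -1.222]
contact_force: [-0.2, -0.9, 0.3]
gripper_width: 0.0177
```

```bash
python3 go.py .5378,-.1448,.11,-86 .5378,-.1448,.042,-86
```

```text
at [0.5951 0.0936 0.1651] yaw -91.3 w 0.0177 F [-0.2 -0.9  0.3] t 18.9667
to (0.5378, -0.1448, 0.11, -86.0) shift mm [ 54.4 -52.2 239.7] spin -5.3
to (0.5378, -0.1448, 0.042, -86.0) shift mm [122.4 -52.5 239.9] spin -5.3
```

arm_command([
  [0,-8,35],
  [0,-15,70],
  [0,-23,105],
  [0,-30,140],
  [0,-38,175],
  [10,-46,210],
  [25,-53,240],
  [40,-53,240],
  [60,-53,240],
  [80,-53,240],
  [100,-53,240],
  [115,-53,240],
  [121,-53,240],
  [121,-53,240],
  [121,-53,240],
  [121,-53,240],
  [121,-53,240],
  [121,-53,240],
  [121,-53,240],
  [121,-53,240],
], hand=[30,30,30,30,30,30,30,30,30,30,30,30,30,30,2,2,2,2,2,2], spin=[-1,-2,-3,-4,-5.3,-5.3,-5.3,-5.3,-5.3,-5.3,-5.3,-5.3,-5.3,-5.3,-5.3,-5.3,-5.3,-5.3,-5.3,-5.3])

```text
clock: 20.63
tcp_pos: [0.536, -0.1443, 0.0422]
ee_rot: [1.158, 1.242, -1.155]
contact_force: [-2.2, 5.9, 6.7]
gripper_width: 0.0053
```

```bash
python3 go.py .592,.1445,.17,-91.3
```

```text
at [ 0.536  -0.1443  0.0422] yaw -85.9 w 0.0053 F [-2.2  5.9  6.7] t 20.6333
to (0.592, 0.1445, 0.17, -91.3) shift mm [-127.3   76.5 -284.2] spin 5.4
```

arm_command([
  [-10,0,0],
  [-25,0,0],
  [-45,0,0],
  [-70,0,0],
  [-95,5,0],
  [-120,15,-20],
  [-127,30,-50],
  [-127,50,-80],
  [-127,76,-110],
  [-127,76,-140],
  [-127,76,-170],
  [-127,76,-200],
  [-127,76,-230],
  [-127,76,-260],
  [-127,76,-284],
  [-127,76,-284],
  [-127,76,-284],
], hand=[2,2,2,2,2,2,2,2,2,2,2,2,2,2,2,2,2], spin=[0,0,0,0,0,1,2,3,4,5,5.4,5.4,5.4,5.4,5.4,5.4,5.4])

```text
clock: 22.05
tcp_pos: [0.5914, 0.1445, 0.169]
ee_rot: [1.225, 1.198, -1.224]
contact_force: [1.3, -0.5, -1.5]
gripper_width: 0.0052
```

```bash
cat > chk.py <<'E'
from h import *
from go import go
import sys
gx,gy,off=float(sys.argv[1]),float(sys.argv[2]),float(sys.argv[3])
go((gx,gy,.09,-91.3))
T=sense()['tcp_pos']
s=cam('scene')
u,v=proj(s,T).astype(int);u0,v0=u-50,v-45;print(u0,v0)
im=cv2.convertScaleAbs(s['pixels'][v0:v0+85,u0:u0+100,::-1],alpha=2.2,beta=20)
im=cv2.resize(im,None,fx=7,fy=7,interpolation=cv2.INTER_CUBIC)
def L(a,b,col):
    a,b=[tuple(((proj(s,q)-[u0,v0])*7).astype(int).tolist()) for q in(a,b)];cv2.line(im,a,b,col,1)
for dy in(-.009,.009): L([gx+.063,gy-.0014+dy,.044],[gx-.063,gy+.0014+dy,.044],(0,255,0))
L(T+[.055,-.001,-off],T+[-.055,.001,-off],(0,0,255));L(T+[.055,-.001,.064-off],T+[.055,-.001,-off],(0,0,255))
cv2.imwrite('pics/'+sys.argv[4],im)
E
python3 chk.py .591 .1445 .0362 p9.png
```

```text
at [0.5914 0.1445 0.169 ] yaw -91.2 w 0.0052 F [ 1.3 -0.5 -1.5] t 22.05
to (0.591, 0.1445, 0.09, -91.3) shift mm [79.  -0.5  0. ] spin 0.1
316 157
```

View pics/p9.png

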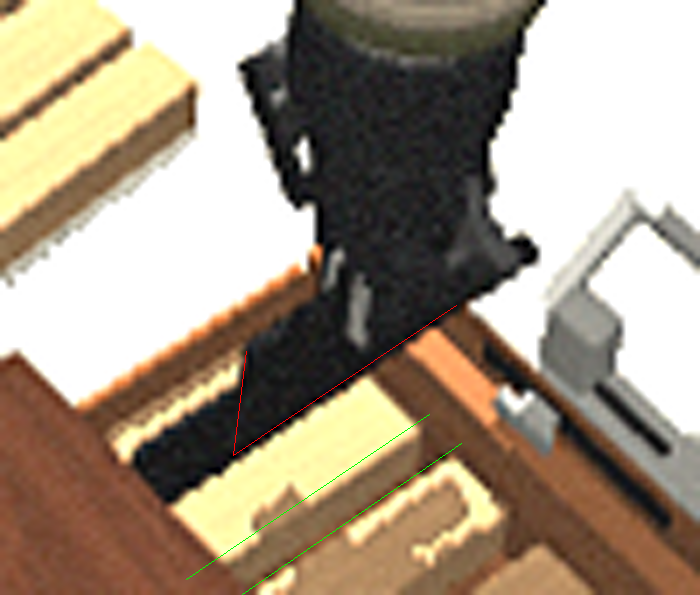

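arm_command([
  [20,0,0],
  [40,0,0],
  [60,0,0],
  [75,0,0],
  [83,0,0],
  [89,0,0],
  [94,0,0],
  [94,0,0],
  [94,0,0],
], hand=[2,2,2,2,2,2,2,2,2], spin=[0,0,0,0,0,0,0,0,0])

```text
clock: 22.85
tcp_pos: [0.5918, 0.1431, 0.0749]
ee_rot: [1.228, 1.197, -1.226]
contact_force: [0.1, 0.3, -0.8]
gripper_width: 0.005
```

arm_command([
  [7,0,0],
  [14,0,0],
  [19,0,0],
  [22,0,0],
  [23,0,0],
  [23,0,0],
  [23,0,0],
  [23,0,0],
  [23,0,0],
  [20,0,0],
  [10,0,0],
  [-5,0,0],
  [-30,0,0],
  [-60,0,0],
  [-90,0,0],
  [-90,0,0],
  [-90,0,0],
], hand=[2,2,2,2,2,2,18,18,18,18,18,18,18,18,18,18,18], spin=[0,0,0,0,0,0,0,0,0,0,0,0,0,0,0,0,0])

```text
clock: 24.27
tcp_pos: [0.5926, 0.1436, 0.1671]
ee_rot: [1.23, 1.196, -1.223]
contact_force: [-0.1, 0.4, -0.4]
gripper_width: 0.0182
```

```bash
python3 go.py .542,-.1945,.11,-86 .542,-.1945,.042,-86
```

```text
at [0.5926 0.1436 0.1671] yaw -91.4 w 0.0182 F [-0.1  0.4 -0.4] t 24.2667
to (0.542, -0.1945, 0.11, -86.0) shift mm [ 56.2 -42.7 339.3] spin -5.4
to (0.542, -0.1945, 0.042, -86.0) shift mm [124.2 -43.  339.5] spin -5.4
```

arm_command([
  [0,-5,35],
  [0,-10,70],
  [0,-15,105],
  [0,-20,140],
  [0,-25,175],
  [0,-30,210],
  [0,-35,245],
  [0,-40,280],
  [10,-43,315],
  [25,-43,340],
  [45,-43,340],
  [65,-43,340],
  [85,-43,340],
  [105,-43,340],
  [118,-43,340],
  [122,-43,340],
  [122,-43,340],
], hand=[30,30,30,30,30,30,30,30,30,30,30,30,30,30,30,30,30], spin=[-1,-2,-3,-4,-5.4,-5.4,-5.4,-5.4,-5.4,-5.4,-5.4,-5.4,-5.4,-5.4,-5.4,-5.4,-5.4])

```text
clock: 25.68
tcp_pos: [0.5395, -0.1953, 0.0413]
ee_rot: [1.156, 1.243, -1.159]
contact_force: [-0.2, 0.7, 0.7]
gripper_width: 0.0301
```

arm_command([
  [0,0,0],
  [0,0,0],
  [0,0,0],
  [0,0,0],
  [0,0,0],
  [0,0,0],
  [0,0,0],
], hand=[2,2,2,2,2,2,2], spin=[0,0,0,0,0,0,0])

```text
clock: 26.27
tcp_pos: [0.5409, -0.1941, 0.0433]
ee_rot: [1.158, 1.243, -1.155]
contact_force: [-2.0, 5.3, 3.5]
gripper_width: 0.0052
```

```bash
python3 go.py .591,.1955,.17,-91.3
```

```text
at [ 0.5409 -0.1941  0.0433] yaw -85.9 w 0.0052 F [-2.   5.3  3.5] t 26.2667
to (0.591, 0.1955, 0.17, -91.3) shift mm [-125.9   78.  -385.3] spin 5.4
```

arm_command([
  [-10,0,0],
  [-25,0,0],
  [-45,0,0],
  [-70,0,0],
  [-95,5,0],
  [-120,15,-20],
  [-126,30,-50],
  [-126,50,-80],
  [-126,78,-110],
  [-126,78,-140],
  [-126,78,-170],
  [-126,78,-200],
  [-126,78,-230],
  [-126,78,-260],
  [-126,78,-290],
  [-126,78,-320],
  [-126,78,-350],
  [-126,78,-385],
  [-126,78,-385],
  [-126,78,-385],
], hand=[2,2,2,2,2,2,2,2,2,2,2,2,2,2,2,2,2,2,2,2], spin=[0,0,0,0,0,1,2,3,4,5,5.4,5.4,5.4,5.4,5.4,5.4,5.4,5.4,5.4,5.4])

```text
clock: 27.93
tcp_pos: [0.5908, 0.1965, 0.1693]
ee_rot: [1.225, 1.199, -1.223]
contact_force: [0.1, -0.8, -1.5]
gripper_width: 0.0049
```

arm_command([
  [20,0,0],
  [40,0,0],
  [60,0,0],
  [75,0,0],
  [83,0,0],
  [89,0,0],
  [93,0,0],
  [93,0,0],
  [93,0,0],
], hand=[2,2,2,2,2,2,2,2,2], spin=[0,0,0,0,0,0,0,0,0])

```text
clock: 28.68
tcp_pos: [0.5915, 0.1939, 0.0761]
ee_rot: [1.228, 1.197, -1.226]
contact_force: [-0.1, 0.2, -0.4]
gripper_width: 0.0052
```

arm_command([
  [7,0,0],
  [14,0,0],
  [19,0,0],
  [22,0,0],
  [23,0,0],
  [23,0,0],
  [23,0,0],
  [23,0,0],
  [23,0,0],
  [20,0,0],
  [10,0,0],
  [-5,0,0],
  [-30,0,0],
  [-60,0,0],
  [-90,0,0],
  [-90,0,0],
  [-90,0,0],
], hand=[2,2,2,2,2,2,18,18,18,18,18,18,18,18,18,18,18], spin=[0,0,0,0,0,0,0,0,0,0,0,0,0,0,0,0,0])

```text
clock: 30.1
tcp_pos: [0.5922, 0.1943, 0.1681]
ee_rot: [1.23, 1.197, -1.223]
contact_force: [0.1, -0.8, -1.1]
gripper_width: 0.0182
```

```bash
python3 - <<'E'
from h import *
from go import go
go((.556,-.293,.11,-86),(.556,-.293,.042,-86))
c=cam('top');s=cam('scene');save(c,'top2.png');save(s,'scene2.png')
g=lambda x: cv2.convertScaleAbs(x[:,:,::-1],alpha=2,beta=15)
A=cv2.resize(g(c['pixels'][205:275,310:420]),(440,280),interpolation=cv2.INTER_CUBIC)
B=cv2.resize(g(s['pixels'][115:205,250:350]),(440,320)[::1],interpolation=cv2.INTER_CUBIC)
C=cv2.resize(g(s['pixels'][190:290,300:390]),(360,400),interpolation=cv2.INTER_CUBIC)
o=np.zeros((600,800,3),np.uint8);o[:280,:440]=A;o[280:,:440]=B;o[:400,440:]=C;cv2.imwrite('pics/p10.png',o)
E
```

```text
at [0.5922 0.1943 0.1681] yaw -91.4 w 0.0182 F [ 0.1 -0.8 -1.1] t 30.1
to (0.556, -0.293, 0.11, -86) shift mm [ 56.9 -24.7 488.2] spin -5.4
to (0.556, -0.293, 0.042, -86) shift mm [124.9 -25.  488.3] spin -5.4
```

View pics/p10.png

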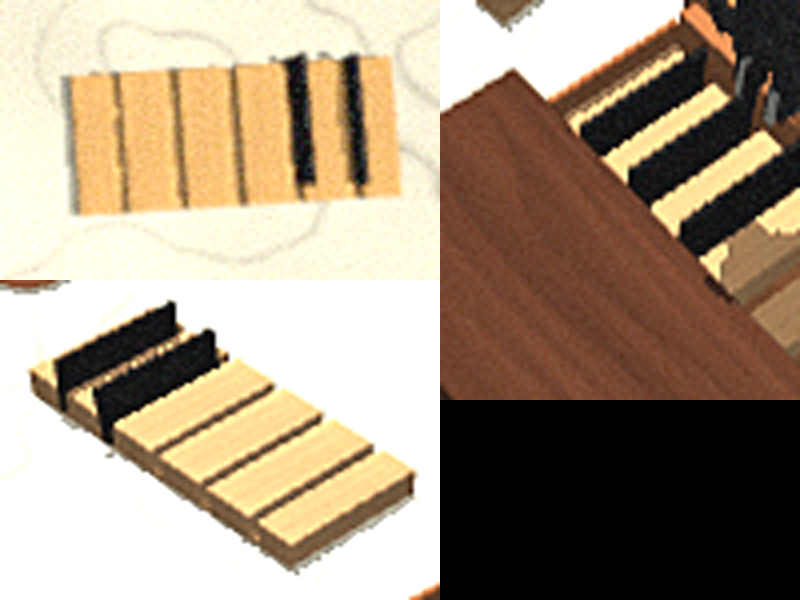

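arm_command([
  [0,-2,40],
  [0,-4,80],
  [0,-6,120],
  [0,-8,160],
  [0,-10,200],
  [0,-12,240],
  [0,-14,280],
  [0,-16,320],
  [0,-18,360],
  [0,-20,400],
  [0,-22,440],
  [0,-22,480],
  [10,-22,488],
  [25,-22,488],
  [45,-22,488],
  [65,-22,488],
  [85,-22,488],
  [105,-22,488],
  [118,-22,488],
  [123,-22,488],
], hand=[24,24,24,24,24,24,24,24,24,24,24,24,24,24,24,24,24,24,24,24], spin=[-1,-2,-3,-4,-5.4,-5.4,-5.4,-5.4,-5.4,-5.4,-5.4,-5.4,-5.4,-5.4,-5.4,-5.4,-5.4,-5.4,-5.4,-5.4])

```text
clock: 31.87
tcp_pos: [0.5557, -0.2924, 0.0393]
ee_rot: [1.156, 1.246, -1.16]
contact_force: [0.2, 1.0, 0.5]
gripper_width: 0.0239
```

arm_command([
  [0,0,0],
  [0,0,0],
  [0,0,0],
  [0,0,0],
  [0,0,0],
  [0,0,0],
  [0,0,0],
  [0,0,0],
  [0,0,0],
], hand=[24,24,2,2,2,2,2,2,2], spin=[0,0,0,0,0,0,0,0,0])

```text
clock: 32.62
tcp_pos: [0.558, -0.293, 0.0434]
ee_rot: [1.158, 1.241, -1.155]
contact_force: [-1.9, 3.3, 6.3]
gripper_width: 0.0053
```

```bash
python3 go.py .592,.246,.17,-91.3
```

```text
at [ 0.558  -0.293   0.0434] yaw -85.9 w 0.0053 F [-1.9  3.3  6.3] t 32.6167
to (0.592, 0.246, 0.17, -91.3) shift mm [-126.2   72.3 -535.2] spin 5.4
```

arm_command([
  [-10,0,0],
  [-25,0,0],
  [-45,0,0],
  [-70,0,0],
  [-95,5,0],
  [-120,15,-30],
  [-126,30,-65],
  [-126,50,-100],
  [-126,72,-135],
  [-126,72,-170],
  [-126,72,-205],
  [-126,72,-240],
  [-126,72,-275],
  [-126,72,-310],
  [-126,72,-345],
  [-126,72,-380],
  [-126,72,-415],
  [-126,72,-450],
  [-126,72,-480],
  [-126,72,-510],
], hand=[2,2,2,2,2,2,2,2,2,2,2,2,2,2,2,2,2,2,2,2], spin=[0,0,0,0,0,1,2,3,4,5,5.4,5.4,5.4,5.4,5.4,5.4,5.4,5.4,5.4,5.4])

```text
clock: 34.28
tcp_pos: [0.5932, 0.2221, 0.1694]
ee_rot: [1.228, 1.197, -1.226]
contact_force: [0.7, -0.3, -0.6]
gripper_width: 0.0051
```

arm_command([
  [0,0,-15],
  [0,0,-25],
  [0,0,-25],
  [0,0,-25],
  [20,0,-25],
  [40,0,-25],
  [60,0,-25],
  [70,0,-25],
  [70,0,-25],
  [70,0,-25],
  [70,0,-25],
  [70,0,-25],
], hand=[2,2,2,2,2,2,2,2,2,2,2,2], spin=[0,0,0,0,0,0,0,0,0,0,0,0])

```text
clock: 35.28
tcp_pos: [0.5948, 0.2453, 0.0998]
ee_rot: [1.229, 1.197, -1.225]
contact_force: [0.6, 0.5, -0.5]
gripper_width: 0.0052
```

```bash
python3 go.py .592,.246,.076,-91.3
```

```text
at [0.5948 0.2453 0.0998] yaw -91.4 w 0.0052 F [ 0.6  0.5 -0.5] t 35.2833
to (0.592, 0.246, 0.076, -91.3) shift mm [23.8 -2.9 -0.6] spin -0.1
```

arm_command([
  [0,-2,0],
  [8,-2,0],
  [16,-2,0],
  [20,-2,0],
  [24,-2,0],
  [24,-2,0],
  [24,-2,0],
], hand=[2,2,2,2,2,2,2], spin=[0,0,0,0,0,0,0])

```text
clock: 35.87
tcp_pos: [0.5918, 0.2454, 0.0739]
ee_rot: [1.226, 1.198, -1.227]
contact_force: [0.4, 0.4, -0.9]
gripper_width: 0.0053
```

arm_command([
  [6,0,0],
  [12,0,0],
  [17,0,0],
  [20,0,0],
  [21,0,0],
  [21,0,0],
  [21,0,0],
  [21,0,0],
  [21,0,0],
  [18,0,0],
  [10,0,0],
  [-5,0,0],
  [-30,0,0],
  [-60,0,0],
  [-92,0,0],
  [-92,0,0],
  [-92,0,0],
], hand=[2,2,2,2,2,2,18,18,18,18,18,18,18,18,18,18,18], spin=[0,0,0,0,0,0,0,0,0,0,0,0,0,0,0,0,0])

```text
clock: 37.28
tcp_pos: [0.5932, 0.2458, 0.1692]
ee_rot: [1.231, 1.197, -1.223]
contact_force: [0.3, 0.1, -0.6]
gripper_width: 0.0179
```

```bash
python3 - <<'E'
from h import *
from go import go
from scipy.ndimage import map_coordinates
c=cam('top');save(c,'top3.png');im=c['pixels'].astype(float)[:,:,1]
go((.556,-.2455,.11,-86),(.556,-.2455,.042,-86))
# dark extent across the rack at several x, at z=.07 and .05
for z in (.07,.05):
  for x in (-.05,-.03,0,.03,.05,.062):
    ys=np.arange(-.085,-.015,.001);p=np.array([proj(c,[*(QT+RR@[x,y]),z]) for y in ys])
    v=map_coordinates(im,[p[:,1],p[:,0]],order=1);d=np.flatnonzero(v<60);print(z,x,v.min().round(),ys[d[[0,-1]]].round(3) if len(d) else None)
ys=np.arange(-.09,.09,.001);p=np.array([proj(c,[*(QT+RR@[y,-.051]),.06]) for y in ys]);v=map_coordinates(im,[p[:,1],p[:,0]],order=1);d=np.flatnonzero(v<60);print('x ext',ys[d[[0,-1]]])
A=cv2.resize(cv2.convertScaleAbs(c['pixels'][210:270,360:420,::-1],alpha=2,beta=15),(400,400),interpolation=cv2.INTER_CUBIC)
s=cam('scene');B=cv2.resize(cv2.convertScaleAbs(s['pixels'][120:170,255:305,::-1],alpha=2,beta=15),(400,400),interpolation=cv2.INTER_CUBIC)
cv2.imwrite('pics/p11.png',np.hstack([A,B]))
E
```

```text
at [0.5923 0.2457 0.1674] yaw -91.4 w 0.0179 F [ 0.1 -0.7  0.1] t 37.3333
to (0.556, -0.2455, 0.11, -86) shift mm [ 56.8 -24.6 492. ] spin -5.4
to (0.556, -0.2455, 0.042, -86) shift mm [124.8 -24.7 492.1] spin -5.4
0.07 -0.05 38.0 [-0.048 -0.044]
0.07 -0.03 1.0 [-0.06  -0.042]
0.07 0 1.0 [-0.059 -0.041]
0.07 0.03 3.0 [-0.06  -0.041]
0.07 0.05 1.0 [-0.059 -0.042]
0.07 0.062 24.0 [-0.058 -0.047]
0.05 -0.05 38.0 [-0.052 -0.047]
0.05 -0.03 0.0 [-0.063 -0.046]
0.05 0 0.0 [-0.063 -0.045]
0.05 0.03 1.0 [-0.063 -0.044]
0.05 0.05 1.0 [-0.063 -0.045]
0.05 0.062 13.0 [-0.062 -0.046]
x ext [-0.047  0.063]
```

View pics/p11.png

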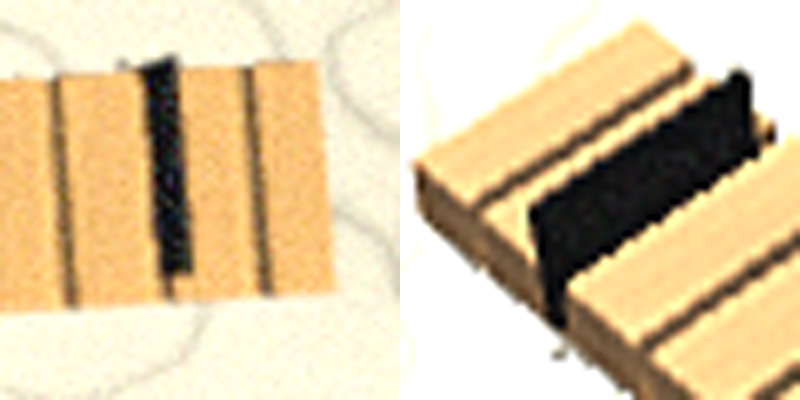

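arm_command([
  [0,-2,40],
  [0,-4,80],
  [0,-6,120],
  [0,-8,160],
  [0,-10,200],
  [0,-12,240],
  [0,-14,280],
  [0,-16,320],
  [0,-18,360],
  [0,-20,400],
  [0,-20,440],
  [0,-20,480],
  [10,-20,493],
  [25,-20,493],
  [45,-20,493],
  [65,-20,493],
  [85,-20,493],
  [105,-20,493],
  [118,-20,493],
  [123,-20,493],
], hand=[34,34,34,34,34,34,34,34,34,34,34,34,34,34,34,34,34,34,34,34], spin=[-1,-2,-3,-4,-5.4,-5.4,-5.4,-5.4,-5.4,-5.4,-5.4,-5.4,-5.4,-5.4,-5.4,-5.4,-5.4,-5.4,-5.4,-5.4])

```text
clock: 39.05
tcp_pos: [0.5585, -0.2462, 0.0404]
ee_rot: [1.156, 1.246, -1.16]
contact_force: [0.3, 0.3, 0.2]
gripper_width: 0.0337
```

arm_command([
  [0,0,0],
  [0,0,0],
  [0,0,-1],
  [0,0,-2],
  [0,0,-2],
  [0,0,-2],
  [0,0,-2],
  [0,0,-2],
  [0,0,-2],
  [0,0,-2],
], hand=[34,34,2,2,2,2,2,2,2,2], spin=[0,0,0,0,0,0,0,0,0,0])

```text
clock: 39.88
tcp_pos: [0.5606, -0.2429, 0.0441]
ee_rot: [1.158, 1.244, -1.154]
contact_force: [-3.0, 6.1, 6.8]
gripper_width: 0.005
```

```bash
python3 go.py .592,.296,.17,-91.3
```

```text
at [ 0.5606 -0.2429  0.0441] yaw -85.9 w 0.005 F [-3.   6.1  6.8] t 39.8833
to (0.592, 0.296, 0.17, -91.3) shift mm [-124.3   70.2 -535.6] spin 5.4
```

arm_command([
  [-10,0,0],
  [-25,0,0],
  [-45,0,0],
  [-70,0,0],
  [-95,5,0],
  [-120,15,-30],
  [-124,30,-65],
  [-124,50,-100],
  [-124,70,-135],
  [-124,70,-170],
  [-124,70,-205],
  [-124,70,-240],
  [-124,70,-275],
  [-124,70,-310],
  [-124,70,-345],
  [-124,70,-380],
  [-124,70,-415],
  [-124,70,-450],
  [-124,70,-480],
  [-124,70,-510],
], hand=[2,2,2,2,2,2,2,2,2,2,2,2,2,2,2,2,2,2,2,2], spin=[0,0,0,0,0,1,2,3,4,5,5.4,5.4,5.4,5.4,5.4,5.4,5.4,5.4,5.4,5.4])

```text
clock: 41.55
tcp_pos: [0.5939, 0.2705, 0.1685]
ee_rot: [1.228, 1.197, -1.225]
contact_force: [0.5, -0.4, -1.3]
gripper_width: 0.0052
```

arm_command([
  [0,0,-15],
  [0,0,-26],
  [0,0,-26],
  [0,0,-26],
  [20,0,-26],
  [40,0,-26],
  [60,0,-26],
  [70,0,-26],
  [70,0,-26],
  [70,0,-26],
  [70,0,-26],
  [70,0,-26],
], hand=[2,2,2,2,2,2,2,2,2,2,2,2], spin=[0,0,0,0,0,0,0,0,0,0,0,0])

```text
clock: 42.55
tcp_pos: [0.5953, 0.2947, 0.0988]
ee_rot: [1.229, 1.197, -1.225]
contact_force: [0.2, 0.1, 0.0]
gripper_width: 0.0052
```

```bash
python3 chk.py .592 .294 .0381 p12.png;python3 go.py .592,.295,.076,-91.3
```

```text
at [0.5953 0.2947 0.0988] yaw -91.4 w 0.0052 F [0.2 0.1 0. ] t 42.55
to (0.592, 0.294, 0.09, -91.3) shift mm [ 8.8 -3.3  0.8] spin -0.1
354 213
at [0.5952 0.2949 0.0986] yaw -91.4 w 0.0049 F [ 0.1  0.5 -1.3] t 42.6
to (0.592, 0.295, 0.076, -91.3) shift mm [22.6 -3.2 -0. ] spin -0.1
```

View pics/p12.png

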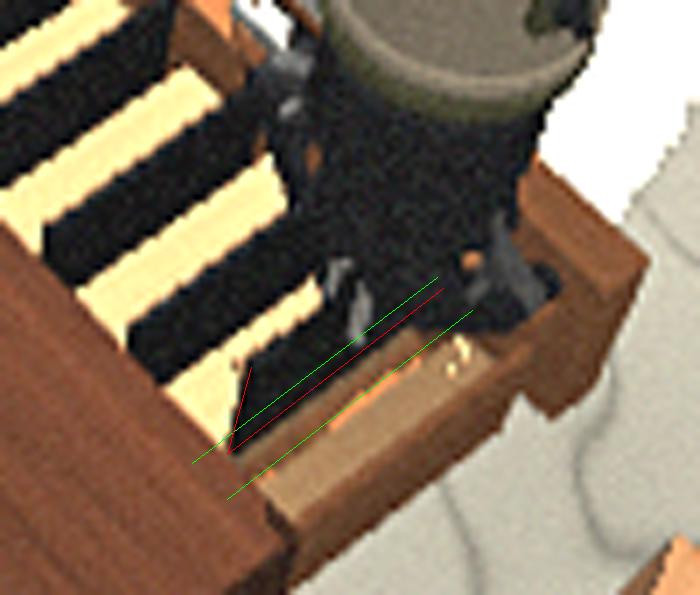

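arm_command([
  [0,-2,0],
  [6,-2,0],
  [11,-2,0],
  [15,-2,0],
  [19,-2,0],
  [23,-2,0],
  [23,-2,0],
  [23,-2,0],
], hand=[2,2,2,2,2,2,2,2], spin=[0,0,0,0,0,0,0,0])

```text
clock: 43.27
tcp_pos: [0.5923, 0.2947, 0.0738]
ee_rot: [1.226, 1.198, -1.228]
contact_force: [2.1, -0.4, -0.5]
gripper_width: 0.0055
```

arm_command([
  [6,0,0],
  [12,0,0],
  [17,0,0],
  [20,0,0],
  [21,0,0],
  [21,0,0],
  [21,0,0],
  [21,0,0],
  [21,0,0],
  [18,0,0],
  [10,0,0],
  [-5,0,0],
  [-30,0,0],
  [-60,0,0],
  [-92,0,0],
  [-140,0,0],
  [-180,0,0],
], hand=[2,2,2,2,2,2,18,18,18,18,18,18,18,18,18,18,18], spin=[0,0,0,0,0,0,0,0,0,0,0,0,0,0,0,0,0])

```text
clock: 44.68
tcp_pos: [0.5921, 0.2944, 0.252]
ee_rot: [1.227, 1.198, -1.227]
contact_force: [0.3, 1.2, -0.2]
gripper_width: 0.0179
```

```bash
python3 go.py .437,.198,.24,-1.4
```

```text
at [0.5921 0.2944 0.252 ] yaw -91.4 w 0.0179 F [ 0.3  1.2 -0.2] t 44.6833
to (0.437, 0.198, 0.24, -1.4) shift mm [  12.1 -152.7  100.1] spin -90.0
```

arm_command([
  [0,-12,8],
  [0,-24,16],
  [0,-36,24],
  [0,-48,32],
  [0,-60,40],
  [0,-72,48],
  [0,-84,56],
  [0,-96,64],
  [0,-108,72],
  [0,-120,80],
  [0,-132,88],
  [0,-153,100],
  [0,-153,100],
  [0,-153,100],
  [0,-153,100],
  [0,-153,100],
], hand=[40,40,40,40,40,40,40,40,40,40,40,40,40,40,40,40], spin=[-7,-14,-21,-28,-35,-42,-49,-56,-63,-70,-77,-84,-90,-90,-90,-90], squeeze=20)

```text
clock: 46.02
tcp_pos: [0.4377, 0.1986, 0.25]
ee_rot: [0.022, 1.57, -0.021]
contact_force: [0.0, 0.1, 0.1]
gripper_width: 0.0396
```

```bash
python3 - <<'E'
from h import *
from go import go
from scipy.ndimage import map_coordinates
go((.437,.198,.1165,-1.4))
for n in('top','scene'):
    c=cam(n);im=c['pixels'].astype(float).max(2)
    for z in (.078,.046):
      for x in (.57,.60,.63):
        ys=np.arange(.05,.34,.001);p=np.array([proj(c,[x,y,z]) for y in ys]);v=map_coordinates(im,[p[:,1],p[:,0]],order=1)
        b=np.r_[0,v<30,0];e=np.flatnonzero(np.diff(b));print(n,z,x,[(round(float(ys[a]),3),round(float(ys[k-1]),3)) for a,k in zip(e[::2],e[1::2])])
E
```

```text
at [0.4377 0.1986 0.25  ] yaw -1.6 w 0.0396 F [0.  0.1 0.1] t 46.0167
to (0.437, 0.198, 0.1165, -1.4) shift mm [133.5  -0.7  -0.7] spin -0.2
top 0.078 0.57 [(0.089, 0.094), (0.136, 0.141), (0.184, 0.19), (0.233, 0.242), (0.282, 0.292)]
top 0.078 0.6 [(0.088, 0.093), (0.135, 0.139), (0.184, 0.191), (0.233, 0.241), (0.281, 0.291)]
top 0.078 0.63 [(0.087, 0.092), (0.134, 0.139), (0.182, 0.19), (0.232, 0.241), (0.281, 0.291)]
top 0.046 0.57 [(0.09, 0.094), (0.138, 0.143), (0.188, 0.194), (0.238, 0.246), (0.288, 0.298)]
top 0.046 0.6 [(0.089, 0.095), (0.137, 0.141), (0.188, 0.195), (0.237, 0.245), (0.286, 0.297)]
top 0.046 0.63 [(0.089, 0.094), (0.138, 0.143), (0.187, 0.195), (0.236, 0.246), (0.286, 0.296)]
scene 0.078 0.57 [(0.095, 0.12), (0.141, 0.167), (0.192, 0.215), (0.243, 0.264), (0.292, 0.313)]
scene 0.078 0.6 [(0.094, 0.118), (0.14, 0.167), (0.19, 0.215), (0.241, 0.264), (0.291, 0.312)]
scene 0.078 0.63 [(0.093, 0.118), (0.14, 0.166), (0.191, 0.214), (0.242, 0.264), (0.29, 0.311)]
scene 0.046 0.57 [(0.078, 0.104), (0.127, 0.154), (0.179, 0.204), (0.231, 0.254), (0.282, 0.303)]
scene 0.046 0.6 [(0.078, 0.103), (0.126, 0.153), (0.178, 0.204), (0.231, 0.254), (0.281, 0.303)]
scene 0.046 0.63 [(0.078, 0.103), (0.128, 0.152), (0.179, 0.202), (0.23, 0.253), (0.281, 0.302)]
```

arm_command([
  [20,0,0],
  [40,0,0],
  [60,0,0],
  [80,0,0],
  [100,0,0],
  [120,0,0],
  [133,0,0],
  [133,0,0],
  [133,0,0],
  [133,0,0],
  [133,0,0],
  [133,0,0],
  [133,0,0],
  [133,0,0],
  [133,0,0],
], hand=[40,40,40,40,40,40,40,40,40,8,8,8,8,8,8], spin=[0,0,0,0,0,0,0,0,0,0,0,0,0,0,0])

```text
clock: 47.37
tcp_pos: [0.4384, 0.1989, 0.118]
ee_rot: [0.02, 1.568, -0.018]
contact_force: [1.7, -1.4, 7.0]
gripper_width: 0.0107
```

arm_command([
  [0,0,4],
  [0,0,10],
  [0,0,18],
  [0,0,27],
  [0,0,36],
  [0,0,45],
  [0,0,54],
  [0,0,63],
  [0,0,72],
  [0,0,81],
  [0,0,90],
  [0,0,99],
  [0,0,108],
  [0,0,117],
  [0,0,126],
  [0,0,134],
  [0,0,140],
  [0,0,145],
  [0,0,148],
  [0,0,148],
], hand=[8,8,8,8,8,8,8,8,8,8,8,8,8,8,8,8,8,8,8,8], spin=[0,0,0,0,0,0,0,0,0,0,0,0,0,0,0,0,0,0,0,0])

```text
clock: 49.03
tcp_pos: [0.5866, 0.1948, 0.1181]
ee_rot: [0.02, 1.569, -0.019]
contact_force: [1.4, -2.1, 6.5]
gripper_width: 0.0107
```

Final push to the stop, gently.

arm_command([
  [0,0,3],
  [0,0,6],
  [0,0,9],
  [0,0,12],
  [0,0,13],
  [0,0,13],
], hand=[8,8,8,8,8,8], spin=[0,0,0,0,0,0])

```text
clock: 49.53
tcp_pos: [0.5973, 0.1945, 0.118]
ee_rot: [0.019, 1.573, -0.019]
contact_force: [-10.2, -4.0, 14.3]
gripper_width: 0.0111
```

arm_command([
  [0,0,0],
  [0,0,0],
  [0,0,0],
  [0,0,0],
  [-20,0,0],
  [-50,0,0],
  [-80,0,0],
  [-110,0,0],
  [-110,0,0],
  [-110,0,0],
], hand=[40,40,40,40,40,40,40,40,40,40], spin=[0,0,0,0,0,0,0,0,0,0])

```text
clock: 50.37
tcp_pos: [0.5991, 0.1949, 0.2284]
ee_rot: [0.02, 1.568, -0.017]
contact_force: [-1.3, -0.6, -0.7]
gripper_width: 0.0402
```

```bash
python3 go.py .659,.125,.23,-1.4 .659,.125,.122,-1.4
```

```text
at [0.5991 0.1949 0.2284] yaw -1.4 w 0.0402 F [-1.3 -0.6 -0.7] t 50.3667
to (0.659, 0.125, 0.23, -1.4) shift mm [ -1.6 -68.5  61.6] spin 0.0
to (0.659, 0.125, 0.122, -1.4) shift mm [106.4 -68.6  61.2] spin 0.0
```

arm_command([
  [0,-23,20],
  [0,-46,40],
  [0,-68,61],
  [0,-68,61],
  [0,-68,61],
  [25,-68,61],
  [50,-68,61],
  [75,-68,61],
  [95,-68,61],
  [105,-68,61],
  [105,-68,61],
  [105,-68,61],
  [105,-68,61],
], hand=[0,0,0,0,0,0,0,0,0,0,0,0,0], spin=[0,0,0,0,0,0,0,0,0,0,0,0,0])

```text
clock: 51.45
tcp_pos: [0.6582, 0.1257, 0.1231]
ee_rot: [0.019, 1.569, -0.018]
contact_force: [-0.5, 0.0, 0.8]
gripper_width: 0.0002
```

arm_command([
  [0,7,0],
  [0,14,0],
  [0,21,0],
  [0,28,0],
  [0,35,0],
  [0,42,0],
  [0,49,0],
  [0,54,0],
  [0,56,0],
  [0,56,0],
], hand=[0,0,0,0,0,0,0,0,0,0], spin=[0,0,0,0,0,0,0,0,0,0])

```text
clock: 52.28
tcp_pos: [0.6588, 0.1821, 0.1215]
ee_rot: [0.018, 1.571, -0.018]
contact_force: [0.5, 0.3, -0.2]
gripper_width: -0.0002
```

arm_command([
  [0,4,0],
  [0,8,0],
  [0,12,0],
  [0,15,0],
  [0,17,0],
  [0,17,0],
  [0,17,0],
], hand=[0,0,0,0,0,0,0], spin=[0,0,0,0,0,0,0])

```text
clock: 52.87
tcp_pos: [0.6592, 0.1989, 0.1216]
ee_rot: [0.019, 1.571, -0.018]
contact_force: [0.6, -0.5, 0.1]
gripper_width: 0.0002
```

```bash
python3 - <<'E'
from h import *
from go import go
go()
s=cam('scene')
for r in regions_of('catch_grip','scene')[:3]: print(r['conf'],r['box'])
q=np.array([.647,.192]);a=np.radians(-1.4);Q=np.array([[np.cos(a),-np.sin(a)],[np.sin(a),np.cos(a)]])
for v in(0,.015,.03,.045,.06): print(v,proj(s,[*(q+Q@[.012,v-.03]),.13]).round(1))
E
```

```text
at [0.6592 0.1989 0.1216] yaw -1.3 w 0.0002 F [ 0.6 -0.5  0.1] t 52.8667
0.48 [368.6, 245.4, 12.4, 17.6]
0 [350.6 229.8]
0.015 [354.6 233.9]
0.03 [358.5 237.9]
0.045 [362.6 242.1]
0.06 [366.6 246.2]
```

arm_command([
  [0,3,0],
  [0,3,0],
  [0,-10,0],
  [0,-20,0],
  [0,-20,0],
  [-30,-20,0],
  [-60,-20,0],
  [-90,-20,0],
  [-108,-20,0],
  [-108,-20,-35],
  [-108,0,-60],
  [-108,0,-60],
], hand=[0,0,0,0,0,0,0,0,0,0,0,0], spin=[0,0,0,0,0,0,0,0,0,0,0,0])

```text
clock: 53.97
tcp_pos: [0.596, 0.2035, 0.2302]
ee_rot: [0.019, 1.572, -0.013]
contact_force: [-1.7, 2.0, -1.1]
gripper_width: 0.0001
```

```bash
python3 - <<'E'
from h import *
from go import go
go((.5975,.192,.23,-1.4),(.5975,.192,.1165,-1.4))
s=cam('scene')
for r in regions_of('catch_grip','scene')[:3]: print(r['conf'],r['box'])
for r in regions_of('drawer','scene')[:2]: print(r['conf'],r['box'])
E
```

```text
at [0.596  0.2035 0.2302] yaw -1.2 w 0.0001 F [-1.7  2.  -1.1] t 53.9667
to (0.5975, 0.192, 0.23, -1.4) shift mm [  0.1 -11.5   1.7] spin 0.2
to (0.5975, 0.192, 0.1165, -1.4) shift mm [113.6 -11.9   1.9] spin 0.2
0.45 [368.1, 247.6, 11.5, 21.3]
0.82 [359.8, 253.4, 81.9, 101.1]
0.47 [450.6, 327.8, 77.9, 81.1]
```

arm_command([
  [0,-12,2],
  [0,-12,2],
  [0,-12,2],
  [20,-12,2],
  [40,-12,2],
  [60,-12,2],
  [80,-12,2],
  [100,-12,2],
  [113,-12,2],
  [113,-12,2],
  [113,-12,2],
  [113,-12,2],
  [113,-12,2],
  [113,-12,2],
  [113,-12,2],
  [113,-12,2],
], hand=[40,40,40,40,40,40,40,40,40,40,8,8,8,8,8,8], spin=[0,0,0,0,0,0,0,0,0,0,0,0,0,0,0,0], squeeze=20)

```text
clock: 55.45
tcp_pos: [0.5971, 0.1876, 0.1175]
ee_rot: [0.018, 1.58, -0.018]
contact_force: [-23.2, -2.9, 14.0]
gripper_width: 0.0112
```

arm_command([
  [0,0,-2],
  [0,0,-4],
  [0,0,-5],
  [0,0,-5],
], hand=[8,8,8,8], spin=[0,0,0,0])

```text
clock: 55.78
tcp_pos: [0.5967, 0.1876, 0.1177]
ee_rot: [0.019, 1.569, -0.018]
contact_force: [-0.1, -1.5, 1.1]
gripper_width: 0.0113
```

arm_command([
  [0,0,-2],
  [0,0,-3],
  [0,0,-4],
  [0,0,-5],
  [0,0,-5],
], hand=[8,8,8,8,8], spin=[0,0,0,0,0])

```text
clock: 56.2
tcp_pos: [0.5928, 0.1878, 0.1176]
ee_rot: [0.02, 1.567, -0.019]
contact_force: [7.7, -0.8, 0.9]
gripper_width: 0.011
```

arm_command([
  [0,0,-1],
  [0,0,-2],
  [0,0,-2],
  [0,0,-2],
], hand=[8,8,8,8], spin=[0,0,0,0])

```text
clock: 56.53
tcp_pos: [0.5926, 0.1877, 0.1176]
ee_rot: [0.02, 1.563, -0.019]
contact_force: [17.0, -0.2, -5.6]
gripper_width: 0.0112
```

arm_command([
  [0,0,2],
  [0,0,5],
  [0,0,7],
  [0,0,8],
  [0,0,8],
  [0,0,8],
  [0,0,8],
  [0,0,8],
  [0,0,8],
  [-20,0,8],
  [-50,0,8],
  [-85,0,8],
  [-120,0,8],
  [-130,0,8],
  [-130,0,8],
  [-130,0,8],
], hand=[8,8,8,8,8,40,40,40,40,40,40,40,40,40,40,40], spin=[0,0,0,0,0,0,0,0,0,0,0,0,0,0,0,0])

```text
clock: 57.87
tcp_pos: [0.5971, 0.1879, 0.2465]
ee_rot: [0.019, 1.57, -0.018]
contact_force: [0.4, -0.6, -0.6]
gripper_width: 0.0397
```

arm_command([
  [0,-30,-20],
  [0,-60,-40],
  [0,-90,-60],
  [0,-120,-80],
  [0,-150,-100],
  [0,-150,-100],
  [0,-150,-100],
  [0,-150,-100],
], hand=[40,40,40,40,40,40,40,40], spin=[0,0,0,0,0,0,0,0])

```text
clock: 58.53
tcp_pos: [0.493, 0.0407, 0.2456]
ee_rot: [0.018, 1.572, -0.018]
contact_force: [-0.3, 0.9, 0.6]
gripper_width: 0.0399
```

```bash
python3 - <<'E'
from h import *
from go import go
go()
s=cam('scene')
for l in('catch_grip','drawer_handle','board0_mid','soap_box','lotion_jar','soap_cake'): print(l,[(round(r['conf'],2),np.round(r['box'],1).tolist()) for r in regions_of(l,'scene')[:2]])
c=cam('top')
for l in('drawer_handle','soap_box','lotion_jar','soap_cake'): print(l,[(round(r['conf'],2),np.round(r['box'],1).tolist()) for r in regions_of(l,'top')[:1]])
a=cv2.imread('pics/top0.png').astype(int);d=np.abs(a[:,:,::-1]-c['pixels'].astype(int)).max(2)[140:225,205:305]
ys,xs=np.nonzero(d>60);print('diff px near chest',len(xs),(xs.min()+205,xs.max()+205,ys.min()+140,ys.max()+140) if len(xs) else '')
E
```

```text
at [0.493  0.0407 0.2456] yaw -1.3 w 0.0399 F [-0.3  0.9  0.6] t 58.5333
catch_grip [(0.73, [362.3, 252.2, 82.2, 98.8])]
drawer_handle [(0.78, [363.1, 251.9, 84.0, 97.5])]
board0_mid []
soap_box [(0.91, [447.8, 327.5, 78.7, 79.3])]
lotion_jar [(0.83, [235.6, 116.8, 17.1, 26.9])]
soap_cake [(0.7, [255.3, 107.1, 18.8, 14.3])]
drawer_handle [(0.97, [253.1, 210.7, 89.1, 23.4])]
soap_box [(0.81, [176.6, 218.8, 40.1, 44.3])]
lotion_jar [(0.63, [442.3, 222.8, 22.8, 19.9])]
soap_cake [(0.73, [448.5, 248.2, 23.4, 24.7])]
diff px near chest 14 (np.int64(244), np.int64(260), np.int64(201), np.int64(204))
```

```bash
python3 -c "
from bench import *
print(close_job())"
```

```text
the job is handed in; nothing more can be done
None
```

The job is handed in. The drawer is shut and locked with all five boards standing in its grooves, and my last checks agreed on that; no verdict was reported.

- **Opening:** the drawer was not locked at the start. It opened on a gentle pull to its stop at about 160 mm.
- **Boards:** on the first board's first try, lowering it into the left-most groove, it jammed and the wrist force reached 94 N (limit 120 N). I lifted it, shifted the aim and put it in another groove. The other four went in without resistance, including one that had been knocked and was leaning in the rack. Both cameras then showed all five upright in their grooves.
- **Locking and tug:** I pushed the drawer shut to its stop and slid the catch to its left-hand end. The handle took about 17 N at the wrist and moved about 4 mm before holding. I then pushed the drawer back shut and withdrew the arm.
- **Final checks:** in the top camera, the only change at the chest from the starting picture is the catch, about 42 mm further left. The soap box, jar and soap cake are where they were, to within about a pixel or two. The robot is touching nothing. In the last scene picture the detector boxed the whole drawer front for the catch, so its final position rests on the top picture and the readings taken just before the tug.

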